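# Pack the iced gingerbread and lock the cookie boxes on top

## Robot

A 6-joint arm with a two-finger parallel gripper is mounted at the origin on the work surface. World frame = base frame: x ahead of the robot, y to its left, z up, the work surface at z = 0. Lengths are in mm, angles in rad, forces in N, time in s.
With the tool pointing down it reaches from about 300 to 775 mm from the base axis. Payload 14.6 kg.
Tool frame: the origin (TCP) lies between the finger pads; the fingertips stand 19 mm ahead of it and the grasp point (between the pads) is the TCP; z points along the fingers, y is the line along which they close (so a half turn about z gives the same grasp; the last joint's range is limited). The gripper opens to 94 mm and grips with 3 to 60 N. Pads are 16 mm wide; open, the fingers measure 119 mm over their backs; the gripper's body (75 mm by 177 mm) begins 78 mm behind the grasp point.
Start: joints at [1.206, 0.3, 1.521, -0, 1.321, -0.067], TCP at [161.377, 525.782, 196.846] pointing down, gripper open.
Joint ranges: [-3.03, 3.03], [-0.79, 2.21], [0.23, 2.52], [-1.04, 4.18], [0, 3.07], [-2.55, 2.55]. Speed limits (rad/s): [2.22, 2.22, 2.57, 3.14, 3.14, 3.14].

## Interface

Orientations are given as [roll, pitch, yaw] about the fixed x, y, z axes, in that order (R = Rz(yaw) Ry(pitch) Rx(roll)).
In Python, from cell import monitor, imaging, job, find_in, trace gives the robot as it stands. The module is installed in compiled form; this text tells all that it offers.
- The arm moves only by the tool arm_command, never from a script. Its argument "steps" is a list of rows, each a list of 5 numbers: the opening, from 0 (shut) to 1 (fully open), then the shift along the tool's x, y, z in mm, then the turn about the tool's z in degrees. In form: [[gripper, dx, dy, dz, turn], ...]. A call has 1 to 20 rows; each row is the pose to reach, as a shift and turn from the pose commanded when the call began, along the tool's axes at that moment; what a row does not reach only later rows make up. A row lasts 1/8 s, in which the tool goes at most 62.5 mm and 10.7 degrees, less where a joint would pass 70% of its speed; a pose out of reach is approached as far as the arm can. A call with a gripper value outside its range is refused whole. The fingers move at their own pace and stop on an object; "force" is the grip in N (left out, the last holds). Time passes only in rows, so rows that repeat a pose let the fingers close. It gives the time, the measured TCP pose, the force, the opening and the grip force at its end, in the units of the state.
- monitor.read_state(): the state, without advancing time (a new reading comes with each control period).
- imaging.camera(name): name is "scene" or "top" or "wrist"; returns a dict with "img" (400x640x3 uint8, red, green, blue), "mtx" (3x3 intrinsics, pixels), "view" (4x4, takes a point from world to camera coordinates). Camera axes: x right, y down, z forward; pixel columns grow to the right and rows downward; lengths in mm; the calibration is good to about 2 mm. The wrist camera is an equidistant fisheye: a pixel r from the principal point sees the ray r / f radians off the axis. A picture is of the moment at which its call begins. There is no depth.
- job.sign_off(): hands the job in; it is judged then, once.
Trained networks look in a picture, given as the dict that the camera call returned (one of the last four; its "shot" number tells which), for a name from the list of things; names that differ only in an ending like _2 or _b are one class to them, and where a whole thing is asked for, a point or a joint stands for the part that bears it (a point fixed in the world has none). Each returns a list of dicts, best first, with "p" (0 to 1); they miss things now and then, are a little off and sometimes report something else, mostly with a low value. They report only what shows in the picture. A call takes as long as a camera call. They do not tell look-alikes from the thing itself.
- find_in(picture, target): "rect" ([centre column, centre row, width, height] in pixels, round what is visible of it).
- trace(picture, target): "region" (400x640 bool, what is visible of it) and "rect" ([centre column, centre row, width, height] in pixels, round what is visible of it).
The state is a dict: "clock": time; "joints": joint angles; "qd": joint speeds; "effort": joint torques, N m; "eef_pos": TCP position; "eef_rot": TCP orientation; "wrist_force": force on the tool from outside, world axes, zero at the start; "moment": the same for the moment, N m; "finger_gap": finger opening in mm; "finger_force": force on a finger pad.
Only numpy, scipy, OpenCV 4.12 (cv2) and the standard library are available. Lean on these libraries where they do the work, as an engineer would, in place of code of your own. Each camera call takes 0.05 s, during which the arm holds its last target. There are 200 camera calls.

## Task

Pile all the iced gingerbread plaques squarely on the white pad of the wooden stand, lengthwise along it, and then put the red cover over them so that its rim sits fully down on the board. Then stack all the cookie boxes upright in one column on top of the cover, in any order, each locked fully down over the lugs below it. Leave the icing tubes and the sugar bowl where they are.

Things in the scene. Friction and masses are not known exactly. Their poses are not given: they have to be found in the camera images.
- stand: Fixed brown wooden board, 150 (x) by 110 (y) by 12 mm thick, lying on the table, with a raised white pad 84 (x) by 50 (y) by 6 mm at its centre (pad top 18 mm above the table). Origin: centre of its underside; x along its length.
- pad_top (a point): Centre of the top face of the white pad, where the pile of plaques goes.
- cover: Red plastic cover, open at the bottom: 96 (x) by 62 (y) by 64 mm high outside, 90 by 56 by 59 inside, 160 g. Fits over pad (3 mm play) and pile; its rim then rests on the wooden board. On its roof two round white lugs at x = +24 and -24 mm: 28 mm diameter, tapering to 22 at the top, 7 mm high. Origin: centre of the open underside (rim plane); x along length, z up.
- plaque_a: Iced gingerbread plaque, a rigid brown slab 80 (x) by 46 (y) by 12 mm thick with a white icing border and three dots on its upper face, 60 g, starting flat on the table. Origin: centre of its underside; x along its length, y across its width, z up. May be absent (None).
- plaque_b: Iced gingerbread plaque, a rigid brown slab 80 (x) by 46 (y) by 12 mm thick with a white icing border and three dots on its upper face, 60 g, starting flat on the table. Origin: centre of its underside; x along its length, y across its width, z up. May be absent (None).
- plaque_c: Iced gingerbread plaque, a rigid brown slab 80 (x) by 46 (y) by 12 mm thick with a white icing border and three dots on its upper face, 60 g, starting flat on the table. Origin: centre of its underside; x along its length, y across its width, z up. May be absent (None).
- plaque_d: Iced gingerbread plaque, a rigid brown slab 80 (x) by 46 (y) by 12 mm thick with a white icing border and three dots on its upper face, 60 g, starting flat on the table. Origin: centre of its underside; x along its length, y across its width, z up. May be absent (None).
- box_a: Closed cookie box, white, green lid: 96 (x) by 62 (y) by 50 mm high, 150 to 310 g. Two lugs on the lid like the cover's; tops 57 mm above the underside. In its base two recesses at x = +24 and -24 mm, 32 mm square, 9 mm deep, drop over lugs with 2 mm play; locked, it lies flush on what is below, else rides up to 7 mm high. Origin: centre of underside; x along length, z up. May be absent (None).
- box_b: Closed cookie box, white, green lid: 96 (x) by 62 (y) by 50 mm high, 150 to 310 g. Two lugs on the lid like the cover's; tops 57 mm above the underside. In its base two recesses at x = +24 and -24 mm, 32 mm square, 9 mm deep, drop over lugs with 2 mm play; locked, it lies flush on what is below, else rides up to 7 mm high. Origin: centre of underside; x along length, z up. May be absent (None).
- box_c: Closed cookie box, white, green lid: 96 (x) by 62 (y) by 50 mm high, 150 to 310 g. Two lugs on the lid like the cover's; tops 57 mm above the underside. In its base two recesses at x = +24 and -24 mm, 32 mm square, 9 mm deep, drop over lugs with 2 mm play; locked, it lies flush on what is below, else rides up to 7 mm high. Origin: centre of underside; x along length, z up. May be absent (None).
- icing_green: Green icing tube lying on the table, about 135 by 32 by 20 mm; leave it alone. Origin: underside, middle of the tube's body; x towards the nozzle.
- icing_red: Red icing tube, like the green one; leave it alone. Origin: underside, middle of the tube's body; x towards the nozzle.
- sugar_bowl: White ceramic bowl, 100 mm across, 50 mm high; leave it alone. Origin: centre of its underside.
Mind the look-alikes: they are no part of the job. What is shaped like the plaque_a but blue, green or purple is not meant.

How it is judged:
By the outcome, as a careful person would: the job done as asked, in the order asked, and still so for the second after the job is handed in, with the robot touching nothing.
Of plaque_a, plaque_b, plaque_c, plaque_d only 3 to 4 are there at a start; the rules pass over those that are not, and their reading is None.
Of box_a, box_b, box_c only 2 to 3 are there at a start; the rules pass over those that are not, and their reading is None.
At some moment in a run one of cover may be knocked a few centimetres aside while the robot is not near it.
Once in a run the grip may slacken for a moment while it holds something.
It also fails if it takes over 210 s, if anything falls off the work surface, if the arm or the gripper's body presses on something with over 40 N, if the wrist force passes 120 N, or if a joint passes its speed limit or range.

## Working session

There is one attempt and no reset: what is moved stays moved. The work goes in short steps, Python scripts to look and compute and a tool call to move; the robot and the scene stay as the last step left them, time stands still between calls to the robot, and variables do not carry over. Pictures are saved under pics/ and viewed, at most 14 in all, crops included, and the job is handed in when it is done.

Besides the shell and the picture viewer there is one more tool, called after "Call:" by a JSON object that holds its "api" and its "payload". arm_command: Moves the arm, as the interface text tells. Its arguments: {"type":"object","properties":{"steps":{"type":"array","items":{"type":"array","items":{"type":"number"}}},"force":{"type":"number"}},"required":["steps"]}

```bash
mkdir -p pics; cat > h.py <<'E'
import numpy as np, cv2
from cell import monitor, imaging, job, find_in, trace
def save(p,n): cv2.imwrite('pics/'+n,cv2.cvtColor(p['img'],cv2.COLOR_RGB2BGR))
def back(p,uv,z):
    "pixels -> world points on plane z (pinhole)"
    uv=np.atleast_2d(uv).astype(float); K=p['mtx'];V=p['view'];R=V[:3,:3];t=V[:3,3]
    d=np.c_[uv,np.ones(len(uv))]@np.linalg.inv(K).T@R; c=-R.T@t
    return c+d*((z-c[2])/d[:,2])[:,None]
def proj(p,X):
    X=np.atleast_2d(X); c=X@p['view'][:3,:3].T+p['view'][:3,3]; u=c@p['mtx'].T; return u[:,:2]/u[:,2:]
E
python3 - <<'E'
from h import *
t=imaging.camera('top'); s=imaging.camera('scene')
save(t,'t0.png');save(s,'s0.png')
for n,p in(('top',t),('scene',s)):
    print(n,p['mtx'].round(1).tolist(),p['view'].round(3).tolist())
    for k in['stand','cover','plaque_a','box_a','icing_green','sugar_bowl']:
        for d in find_in(p,k): print(k,round(d['p'],2),np.round(d['rect']).tolist(), back(p,d['rect'][:2],0)[0].round().tolist())
print(monitor.read_state())
E
```

```text
top [[473.5, 0.0, 314.9], [0.0, 473.5, 189.9], [0.0, 0.0, 1.0]] [[0.01, -1.0, 0.003, 83.074], [-0.997, -0.01, -0.077, 589.601], [0.077, -0.003, -0.997, 1592.902], [0.0, 0.0, 0.0, 1.0]]
stand 0.65 [342.0, 214.0, 33.0, 49.0] [509.0, -7.0, 0.0]
cover 0.6 [402.0, 234.0, 25.0, 30.0] [442.0, -214.0, 0.0]
plaque_a 0.87 [282.0, 247.0, 21.0, 22.0] [392.0, 201.0, 0.0]
plaque_a 0.84 [304.0, 119.0, 22.0, 18.0] [838.0, 129.0, 0.0]
plaque_a 0.82 [244.0, 256.0, 22.0, 24.0] [360.0, 328.0, 0.0]
plaque_a 0.78 [178.0, 219.0, 18.0, 24.0] [485.0, 559.0, 0.0]
plaque_a 0.75 [348.0, 262.0, 25.0, 20.0] [345.0, -27.0, 0.0]
plaque_a 0.65 [233.0, 211.0, 15.0, 22.0] [515.0, 371.0, 0.0]
plaque_a 0.5 [281.0, 195.0, 14.0, 26.0] [570.0, 205.0, 0.0]
box_a 0.93 [453.0, 196.0, 21.0, 33.0] [576.0, -389.0, 0.0]
box_a 0.82 [406.0, 191.0, 24.0, 30.0] [589.0, -228.0, 0.0]
icing_green 0.57 [349.0, 151.0, 11.0, 35.0] [728.0, -29.0, 0.0]
sugar_bowl 0.7 [404.0, 139.0, 27.0, 31.0] [771.0, -222.0, 0.0]
scene [[512.5, 0.0, 314.0], [0.0, 512.5, 203.3], [0.0, 0.0, 1.0]] [[-0.877, 0.48, 0.016, 485.59], [0.28, 0.538, -0.795, -190.678]
[... 1037 characters left out ...]

{'clock': 0.7, 'joints': array([ 1.20637487e+00,  2.99905116e-01,  1.52103584e+00,  1.22927692e-05,
        1.32068610e+00, -6.66192455e-02]), 'qd': array([-8.21150588e-04,  5.97066962e-04, -1.40576272e-03,  9.30116362e-05,
       -1.31519140e-03,  1.97742270e-03]), 'effort': array([-1.08163822e-03, -5.31575918e+01, -3.52870524e+01,  7.07180751e-02,
        2.15374591e-02, -5.34744208e-05]), 'eef_pos': array([161.38307141, 525.76813522, 196.82759681]), 'eef_rot': array([-3.14155912e+00, -1.41741356e-05,  2.84378740e+00]), 'wrist_force': array([ 0.5852086, -0.0567323, -0.2319757]), 'moment': array([-0.03614651,  0.01778675, -0.02603966]), 'finger_force': 0.0, 'finger_gap': 94.05489790533225}
```

```bash
python3 - <<'E'
import cv2
a=cv2.imread('pics/t0.png')[90:290,150:490]; cv2.imwrite('pics/t0c.png',cv2.resize(a,(800,471),interpolation=cv2.INTER_CUBIC))
a=cv2.imread('pics/s0.png')[100:350,190:500]; cv2.imwrite('pics/s0c.png',cv2.resize(a,(744,600),interpolation=cv2.INTER_CUBIC))
E
```

```text
(no output)
```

View pics/t0c.png

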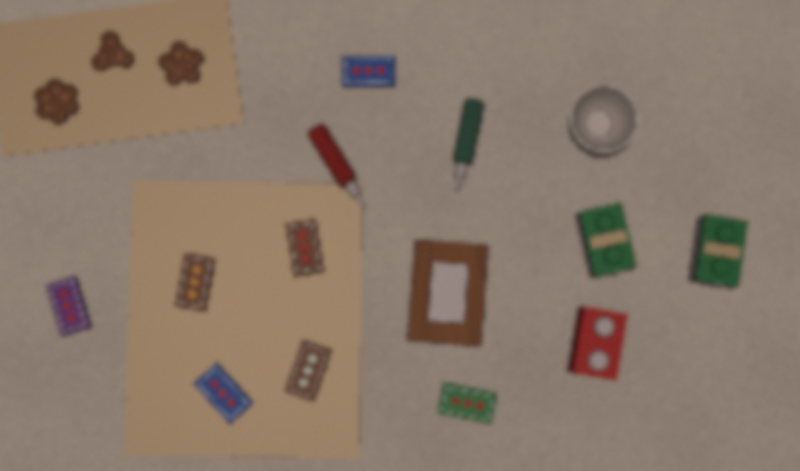

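View pics/s0c.png

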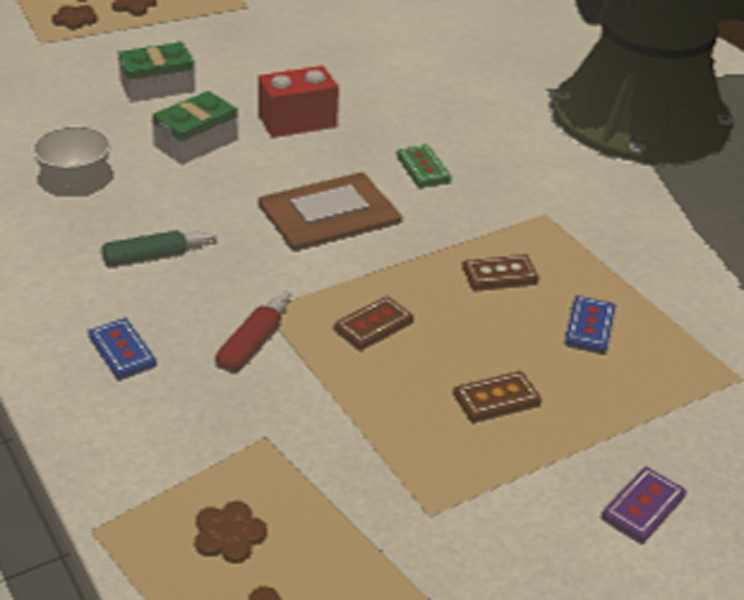

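```bash
cat >> h.py <<'E'
def rect_on(p,region,z):
    "min-area rectangle of a region on plane z: centre, long axis yaw (deg), sizes"
    ys,xs=np.nonzero(region); P=back(p,np.c_[xs,ys],z)[:,:2].astype(np.float32)
    (c,(w,h),a)=cv2.minAreaRect(P); a=a if w>h else a+90
    return np.round(c,1).tolist(), round((a+90)%180-90,1), (round(max(w,h),1),round(min(w,h),1))
E
python3 - <<'E'
from h import *
t=imaging.camera('top')
for k,z in(('plaque_a',12),('box_a',50),('cover',64),('stand',12)):
    for d in trace(t,k):
        m=d['region']; print(k,round(d['p'],2),np.round(d['rect'][:2]).tolist(),rect_on(t,m,z),np.median(t['img'][m],0))
a=cv2.cvtColor(t['img'],cv2.COLOR_RGB2HSV).astype(int)
w=(a[...,1]<60)&(a[...,2]>0); 
im=t['img']; print(im[214,342],im[225,342],im[214,330])
w=imaging.camera('wrist'); save(w,'w0.png'); print(w['mtx'].round(1).tolist(),w['view'].round(3).tolist())
c=np.hstack([cv2.resize(im[y-20:y+20,x-20:x+20],(250,250),interpolation=cv2.INTER_CUBIC) for x,y in((282,247),(281,195),(233,211))])
cv2.imwrite('pics/choice.png',c[...,::-1])
E
```

```text
plaque_a 0.9 [347.0, 262.0] ([350.9, -25.2], 81.2, (78.7, 45.4)) [78. 98. 70.]
plaque_a 0.76 [281.0, 248.0] ([395.9, 205.7], -17.7, (79.0, 44.2)) [105.  82.  70.]
plaque_a 0.75 [304.0, 120.0] ([834.7, 120.7], -89.4, (80.0, 45.8)) [ 77.  77. 105.]
plaque_a 0.74 [454.0, 197.0] ([575.5, -390.1], -8.2, (104.5, 76.9)) [49. 80. 50.]
plaque_a 0.66 [245.0, 257.0] ([363.7, 329.3], 43.9, (86.1, 50.0)) [ 79.  80. 108.]
plaque_a 0.61 [232.0, 211.0] ([521.6, 372.2], -8.9, (79.1, 47.4)) [105.  80.  62.]
plaque_a 0.54 [280.0, 196.0] ([573.5, 213.5], 10.1, (78.1, 44.6)) [104.  73.  61.]
box_a 0.91 [407.0, 191.0] ([587.6, -218.8], 13.2, (102.3, 72.6)) [54. 84. 54.]
box_a 0.86 [452.0, 198.0] ([573.1, -377.6], -8.4, (102.1, 78.0)) [49. 80. 50.]
cover 0.7 [403.0, 236.0] ([440.9, -202.7], -9.8, (95.5, 72.1)) [129.  49.  46.]
cover 0.65 [405.0, 142.0] ([760.0, -214.8], -0.2, (95.3, 94.0)) [116. 104.  97.]
stand 0.63 [341.0, 214.0] ([511.3, 2.1], -4.6, (152.7, 112.7)) [100.  66.  49.]
stand 0.33 [407.0, 142.0] ([768.1, -225.0], -89.4, (97.5, 94.6)) [116. 104.  96.]
[149 134 130] [140 126 121] [92 58 39]
[[309.7, 0.0, 319.1], [0.0, 309.7, 197.4], [0.0, 0.0, 1.0]] [[0.292, 0.956, -0.001, -548.606], [0.926, -0.283, 0.249, -25.407], [0.238, -0.074, -0.968, 390.581], [0.0, 0.0, 0.0, 1.0]]
```

View pics/choice.png

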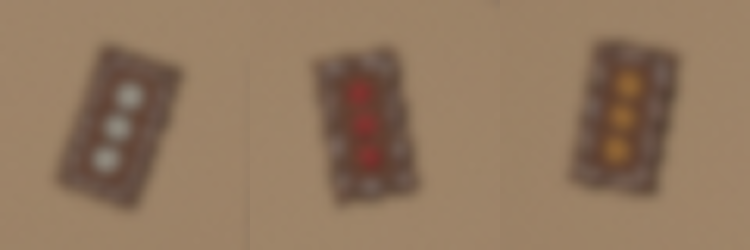

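View pics/w0.png

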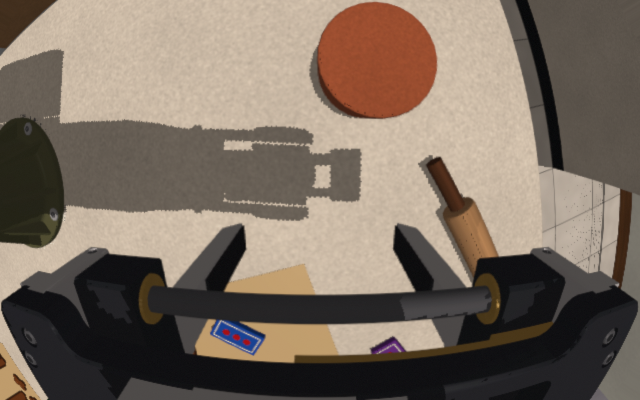

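```bash
cat >> h.py <<'E'
def to(X,Y,Z,yawdeg):
    s=monitor.read_state(); p=s['eef_pos']; a=s['eef_rot'][2]; d=np.array([X,Y])-p[:2]; c,n=np.cos(a),np.sin(a)
    t=-((yawdeg-np.degrees(a)+180)%360-180)
    print('row: dx %.1f dy %.1f dz %.1f turn %.1f'%(c*d[0]+n*d[1],n*d[0]-c*d[1],p[2]-Z,t),'| now',p.round(1),np.degrees(a).round(2),'t',round(s['clock'],1))
def backf(p,uv,z):
    "fisheye pixels -> plane z"
    uv=np.atleast_2d(uv).astype(float);K=p['mtx'];R=p['view'][:3,:3];c=-R.T@p['view'][:3,3]
    q=(uv-K[:2,2])/K[0,0]; r=np.linalg.norm(q,axis=1)+1e-9
    d=np.c_[q*(np.sin(r)/r)[:,None],np.cos(r)]@R
    return c+d*((z-c[2])/d[:,2])[:,None]
def rectf(p,region,z):
    ys,xs=np.nonzero(region); P=backf(p,np.c_[xs,ys],z)[:,:2].astype(np.float32)
    (c,(w,h),a)=cv2.minAreaRect(P); a=a if w>h else a+90
    return np.round(c,1).tolist(), round((a+90)%180-90,1), (round(max(w,h),1),round(min(w,h),1))
E
python3 -c "
from h import *
to(396,206,200,162.3)"
```

```text
row: dx -318.1 dy -236.9 dz -3.1 turn 0.6 | now [161.4 525.8 196.9] 162.94 t 1.0
```

Call:
{"api": "arm_command", "payload": {"steps": [[1, -45, -34, -3, 0], [1, -91, -68, -3, 0.6], [1, -136, -101, -3, 0.6], [1, -182, -135, -3, 0.6], [1, -227, -169, -3, 0.6], [1, -273, -203, -3, 0.6], [1, -318, -237, -3, 0.6], [1, -318, -237, -3, 0.6], [1, -318, -237, -3, 0.6], [1, -318, -237, -3, 0.6]], "force": 25}}

```text
clock: 2.25
eef_pos: [395.3, 206.8, 199.8]
eef_rot: [3.142, -0.0, 2.835]
wrist_force: [0.1, -0.4, 0.6]
finger_gap: 93.8
finger_force: 0.0
```

```bash
python3 - <<'E'
from h import *
w=imaging.camera('wrist'); save(w,'w1.png')
for k,z in(('plaque_a',12),('stand',12)):
  for d in trace(w,k): print(k,round(d['p'],2),np.round(d['rect']).tolist(),rectf(w,d['region'],z),np.median(w['img'][d['region']],0))
to(396,206,21,162.3)
E
```

```text
plaque_a 0.98 [319.0, 177.0, 39.0, 66.0] ([393.3, 205.0], -18.2, (79.9, 45.5)) [75. 57. 40.]
plaque_a 0.98 [458.0, 228.0, 33.0, 55.0] ([517.8, 368.6], -9.5, (84.8, 49.6)) [111.  65.  30.]
plaque_a 0.97 [356.0, 279.0, 43.0, 31.0] ([552.2, 210.0], 9.2, (52.0, 46.5)) [107.   56.5  28. ]
plaque_a 0.91 [404.0, 124.0, 68.0, 65.0] ([359.9, 325.7], 42.7, (80.7, 46.6)) [ 58.  92. 169.]
plaque_a 0.91 [553.0, 169.0, 36.0, 61.0] ([480.8, 549.6], 19.1, (83.6, 51.1)) [102.  43. 122.]
plaque_a 0.85 [154.0, 198.0, 54.0, 40.0] ([349.3, -23.6], 78.3, (85.3, 47.7)) [ 52. 120.  52.]
stand 0.93 [212.0, 290.0, 98.0, 88.0] ([506.7, 5.1], -4.0, (151.6, 114.1)) [131.  79.  43.]
row: dx -0.7 dy -0.4 dz 178.9 turn 0.1 | now [395.4 206.6 199.9] 162.42 t 2.4
```

View pics/w1.png

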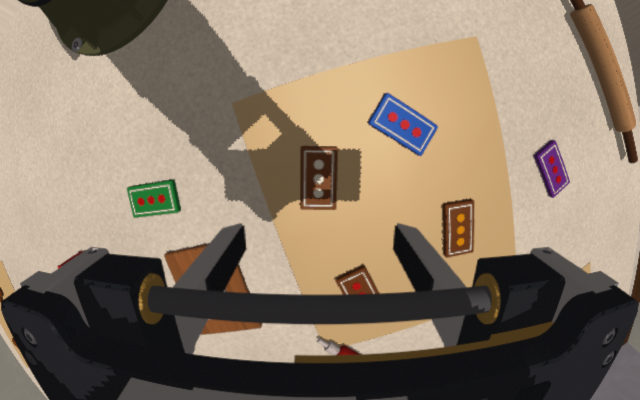

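Call:
{"api": "arm_command", "payload": {"steps": [[1, 1, -2, 50, 0.6], [1, 1, -2, 100, 0.6], [1, 1, -2, 140, 0.6], [1, 1, -2, 165, 0.6], [1, 1, -2, 179, 0.6], [1, 1, -2, 179, 0.6], [0, 1, -2, 179, 0.6], [0, 1, -2, 179, 0.6], [0, 1, -2, 179, 0.6], [0, 1, -2, 179, 0.6], [0, 1, -2, 179, 0.6], [0, 1, -2, 179, 0.6], [0, 1, -2, 179, 0.6]]}}

```text
clock: 4.03
eef_pos: [394.3, 204.3, 20.8]
eef_rot: [-3.142, -0.0, 2.823]
wrist_force: [-0.2, 0.3, 0.5]
finger_gap: 27.5
finger_force: 0.0
```

```bash
python3 - <<'E'
from h import *
w=imaging.camera('wrist'); save(w,'w2.png'); s=monitor.read_state(); print(s['finger_gap'],s['finger_force'],s['wrist_force'])
E
```

```text
23.046523377946016 0.0 [ 0.37216981  0.11476449 -0.61672942]
```

View pics/w2.png

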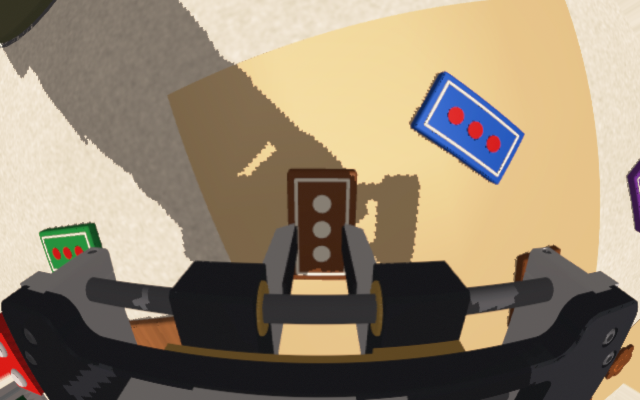

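```bash
python3 - <<'E'
from h import *
w=imaging.camera('wrist'); V=w['view']; print('cam',-V[:3,:3].T@V[:3,3]); s=monitor.read_state(); print(s['eef_pos'],s['finger_gap'],s['finger_force'])
for d in trace(w,'plaque_a')[:4]:
    print(round(d['p'],2),np.round(d['rect']).tolist(),[rectf(w,d['region'],z) for z in(0,12)],np.median(w['img'][d['region']],0))
g=cv2.imread('pics/w2.png')[150:300,220:420]; cv2.imwrite('pics/w2c.png',cv2.resize(g,(800,600),interpolation=cv2.INTER_CUBIC))
E
```

```text
cam [324.21246904 226.23510385 208.03580916]
[394.27518977 204.29694029  20.83572125] 19.64844133560815 0.0
0.89 [72.0, 247.0, 66.0, 49.0] [([339.1, -34.6], -86.7, (99.7, 42.6)), ([338.2, -19.6], -86.7, (93.9, 40.1))] [ 41. 144.  61.]
0.86 [632.0, 196.0, 13.0, 72.0] [([489.6, 539.2], 4.3, (88.5, 28.9)), ([480.0, 521.1], 4.3, (83.4, 27.2))] [60. 28. 72.]
0.64 [535.0, 281.0, 46.0, 68.0] [([500.4, 365.0], -52.1, (76.4, 43.9)), ([490.2, 357.0], -52.1, (72.0, 41.4))] [66. 38. 21.]
0.62 [468.0, 129.0, 116.0, 113.0] [([361.5, 330.6], 43.2, (87.4, 50.8)), ([359.3, 324.6], 43.2, (82.4, 47.9))] [ 54.  98. 192.]
```

View pics/w2c.png

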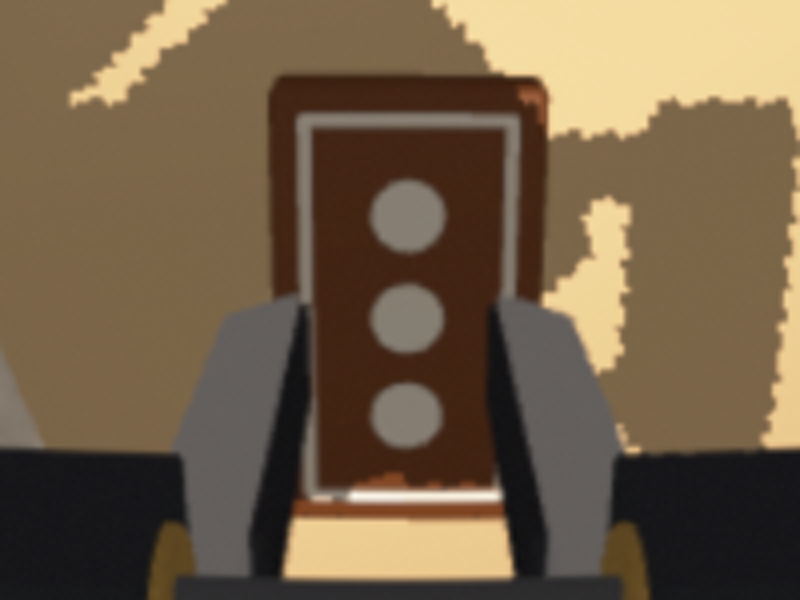

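Call:
{"api": "arm_command", "payload": {"steps": [[1, 0, 0, 0, 0], [1, 0, 0, 0, 0], [1, 0, 0, 0, 0], [1, 0, 0, 0, 0], [1, 0, 0, 0, 0], [1, 0, 0, 0, 0], [1, 0, 0, 0, 0], [1, 0, 0, 0, 0], [1, 0, 0, 3, 0], [1, 0, 0, 3, 0]]}}

```text
clock: 5.42
eef_pos: [394.1, 204.3, 17.6]
eef_rot: [-3.141, -0.0, 2.823]
wrist_force: [0.2, 0.3, 0.1]
finger_gap: 94.2
finger_force: 0.0
```

```bash
python3 - <<'E'
from h import *
w=imaging.camera('wrist'); save(w,'w3.png'); s=monitor.read_state(); print(s['eef_pos'],s['finger_gap'],s['wrist_force'])
for d in trace(w,'plaque_a')[:4]:
    print(round(d['p'],2),np.round(d['rect']).tolist(),[rectf(w,d['region'],z) for z in(0,12)],np.median(w['img'][d['region']],0))
g=cv2.imread('pics/w3.png')[150:300,220:420]; cv2.imwrite('pics/w3c.png',cv2.resize(g,(800,600),interpolation=cv2.INTER_CUBIC))
E
```

```text
[394.20480253 204.25796788  17.68443737] 94.08248593086583 [-0.25794283  0.66117718 -0.27216238]
0.96 [635.0, 199.0, 10.0, 70.0] [([489.3, 537.3], 4.8, (81.6, 21.8)), ([479.6, 519.0], 4.8, (76.8, 20.5))] [57. 26. 70.]
0.83 [321.0, 226.0, 71.0, 113.0] [([397.0, 203.6], -18.2, (85.1, 48.8)), ([392.7, 205.0], -18.2, (80.1, 46.0))] [68. 39. 22.]
0.61 [70.0, 250.0, 63.0, 51.0] [([338.2, -36.6], -84.9, (103.5, 43.3)), ([337.4, -21.2], -84.9, (97.5, 40.8))] [ 42. 144.  61.]
0.57 [471.0, 127.0, 111.0, 114.0] [([361.5, 331.0], 43.5, (86.5, 49.7)), ([359.3, 324.9], 43.5, (81.4, 46.8))] [ 54.  98. 193.]
```

View pics/w3c.png

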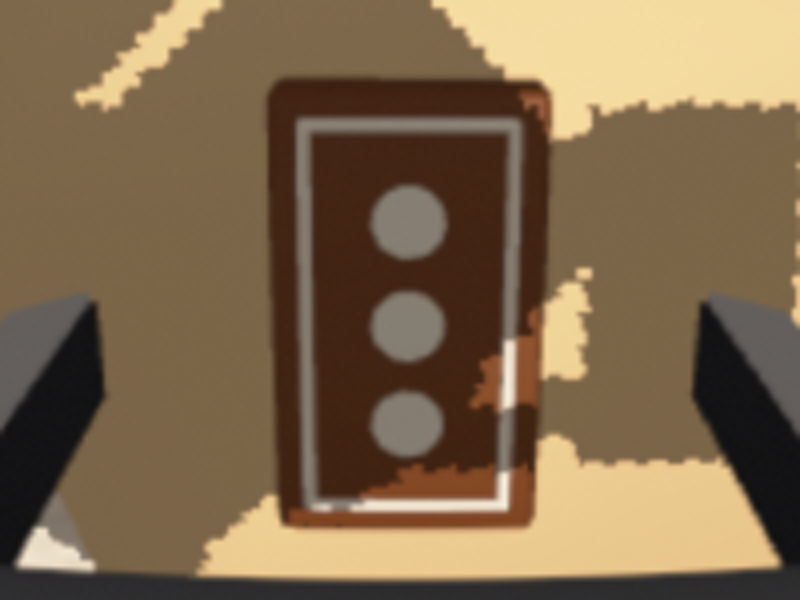

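Call:
{"api": "arm_command", "payload": {"steps": [[1, 0, 0, 4, 0], [1, 0, 0, 8, 0], [1, 0, 0, 8, 0]]}}

```text
clock: 5.9
eef_pos: [394.0, 204.2, 9.5]
eef_rot: [-3.141, -0.001, 2.823]
wrist_force: [-0.2, -0.5, 0.3]
finger_gap: 94.0
finger_force: 0.0
```

Call:
{"api": "arm_command", "payload": {"steps": [[1, 0, 0, 2, 0], [1, 0, 0, 4, 0], [1, 0, 0, 4, 0]]}}

```text
clock: 6.28
eef_pos: [394.2, 204.3, 5.7]
eef_rot: [-3.141, -0.0, 2.823]
wrist_force: [-0.1, 0.3, -0.1]
finger_gap: 93.7
finger_force: 0.0
```

Call:
{"api": "arm_command", "payload": {"steps": [[1, 0, 0, 2, 0], [1, 0, 0, 4, 0], [1, 0, 0, 4, 0]]}}

```text
clock: 6.65
eef_pos: [394.2, 204.3, 1.7]
eef_rot: [-3.141, -0.0, 2.823]
wrist_force: [0.8, -0.5, -0.3]
finger_gap: 94.0
finger_force: 0.0
```

```bash
python3 - <<'E'
from h import *
w=imaging.camera('wrist'); save(w,'w4.png'); s=monitor.read_state(); print(s['eef_pos'],s['finger_gap'],s['wrist_force'])
for d in trace(w,'plaque_a')[:4]:
    print(round(d['p'],2),np.round(d['rect']).tolist(),rectf(w,d['region'],12))
V=w['view']; print('cam',-V[:3,:3].T@V[:3,3])
g=cv2.imread('pics/w4.png')[150:300,220:420]; cv2.imwrite('pics/w4c.png',cv2.resize(g,(800,600),interpolation=cv2.INTER_CUBIC))
E
```

```text
[394.27509091 204.29896436   1.79434482] 94.1313325426515 [ 0.01875499  0.47006508 -0.27583995]
0.93 [58.0, 254.0, 58.0, 48.0] ([343.9, -17.9], 80.9, (90.1, 36.7))
0.77 [480.0, 130.0, 121.0, 123.0] ([359.4, 324.6], 43.5, (82.4, 47.3))
0.66 [322.0, 234.0, 82.0, 123.0] ([392.6, 205.3], -18.6, (81.3, 46.3))
0.51 [568.0, 256.0, 6.0, 7.0] ([480.0, 391.8], 50.3, (14.8, 4.1))
cam [324.17139174 226.21850598 188.90121205]
```

View pics/w4c.png

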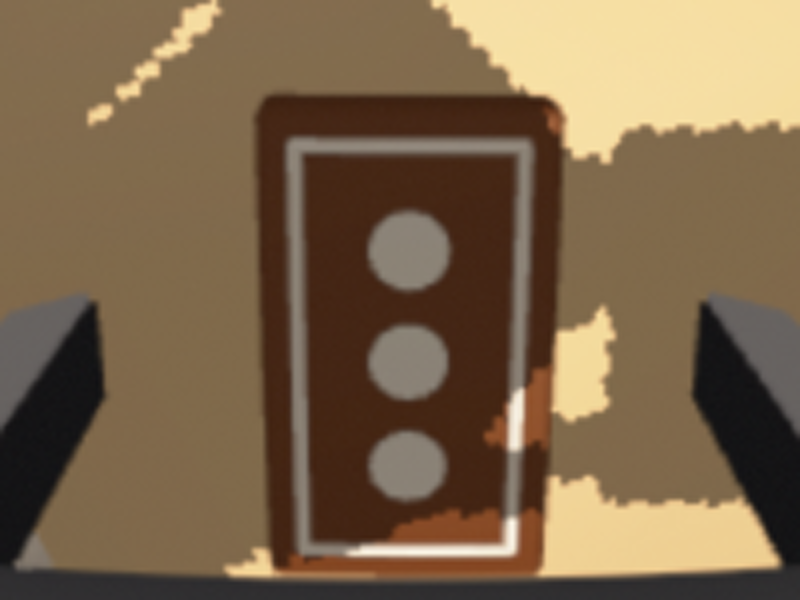

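Call:
{"api": "arm_command", "payload": {"steps": [[1, 0, 0, 2.5, 0], [0, 0, 0, 2.5, 0], [0, 0, 0, 2.5, 0], [0, 0, 0, 2.5, 0], [0, 0, 0, 2.5, 0], [0, 0, 0, 2.5, 0], [0, 0, 0, 2.5, 0], [0, 0, 0, 2.5, 0], [0, 0, 0, 2.5, 0]]}}

```text
clock: 7.88
eef_pos: [394.3, 204.3, -0.6]
eef_rot: [3.142, 0.0, 2.823]
wrist_force: [0.4, -0.3, 0.8]
finger_gap: 45.4
finger_force: 25.0
```

```bash
python3 -c "
from h import *
to(580,110,160,175.5)"
```

```text
row: dx -205.9 dy -31.4 dz -160.6 turn -13.8 | now [394.3 204.3  -0.6] 161.74 t 7.9
```

Call:
{"api": "arm_command", "payload": {"steps": [[0, 0, 0, -20, 0], [0, 0, 0, -50, 0], [0, 0, 0, -90, 0], [0, -10, -2, -130, 0], [0, -50, -8, -160, -3], [0, -95, -15, -160, -7], [0, -140, -22, -160, -11], [0, -180, -28, -160, -14], [0, -206, -31, -160, -14], [0, -206, -31, -160, -14], [0, -206, -31, -160, -14], [0, -206, -31, -160, -14]]}}

```text
clock: 9.38
eef_pos: [579.6, 110.8, 159.6]
eef_rot: [3.142, 0.0, 3.068]
wrist_force: [-0.5, -0.4, -0.6]
finger_gap: 45.9
finger_force: 25.0
```

```bash
python3 - <<'E'
from h import *
w=imaging.camera('wrist'); save(w,'w5.png'); s=monitor.read_state(); print(s['eef_pos'],s['eef_rot'],s['finger_gap'],s['finger_force'])
for k,z in(('plaque_a',12),('stand',12)):
  for d in trace(w,k): print(k,round(d['p'],2),np.round(d['rect']).tolist(),rectf(w,d['region'],z),np.median(w['img'][d['region']],0))
d=trace(w,'stand')[0]; x,y,a,b=map(int,d['rect'])
hsv=cv2.cvtColor(w['img'],cv2.COLOR_RGB2HSV); m=np.zeros(hsv.shape[:2],bool); m[y-b//2+4:y+b//2-4,x-a//2+4:x+a//2-4]=1
m&=(hsv[...,1]<50)
n,l,st,_=cv2.connectedComponentsWithStats(m.astype(np.uint8)); i=1+st[1:,4].argmax(); print('pad',st[i],rectf(w,l==i,18))
E
```

```text
[579.71440842 110.81135054 159.63776599] [3.14150230e+00 2.54331210e-04 3.06791024e+00] 45.44082987708849 24.999895691871643
plaque_a 0.9 [407.0, 172.0, 51.0, 74.0] ([571.7, 210.6], 9.2, (81.6, 48.6)) [144.  85.  52.]
plaque_a 0.79 [603.0, 107.0, 26.0, 60.0] ([483.5, 546.0], 18.5, (81.3, 58.2)) [114.  47. 135.]
plaque_a 0.78 [487.0, 18.0, 53.0, 37.0] ([370.8, 329.1], 42.9, (58.0, 52.5)) [ 39.  81. 171.]
plaque_a 0.65 [318.0, 234.0, 76.0, 120.0] ([641.4, 105.1], -4.1, (150.0, 87.5)) [61. 33. 18.]
plaque_a 0.57 [340.0, 349.0, 53.0, 17.0] ([814.8, 121.5], -89.4, (78.3, 27.5)) [ 41.  75. 147.]
plaque_a 0.56 [192.0, 14.0, 64.0, 29.0] ([360.8, -26.7], 75.6, (83.9, 33.1)) [39. 72. 35.]
stand 0.98 [220.0, 130.0, 94.0, 132.0] ([508.3, 4.3], -4.2, (148.6, 110.3)) [115.  90.  49.]
pad [ 196   94   45   76 3147] ([508.8, 3.4], -3.9, (82.7, 49.9))
```

View pics/w5.png

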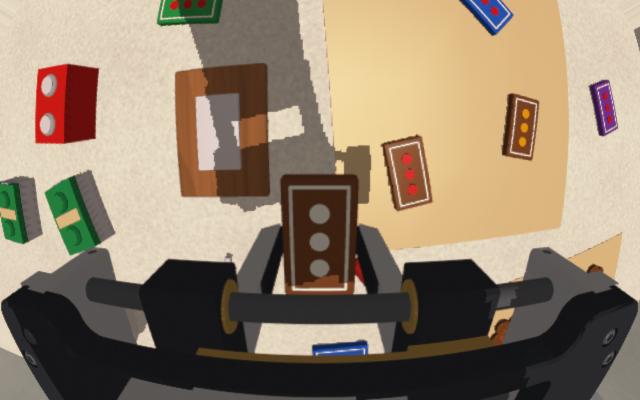

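```bash
python3 -c "
from h import *
to(510.1,3.7,18,176)"
```

```text
row: dx 61.8 dy -111.8 dz 141.6 turn -0.2 | now [580.  110.6 159.6] 175.76 t 9.6
```

Call:
{"api": "arm_command", "payload": {"steps": [[0, 20, -40, 10, 0], [0, 45, -80, 40, -0.2], [0, 62, -112, 80, -0.2], [0, 62, -112, 110, -0.2], [0, 62, -112, 125, -0.2], [0, 62, -112, 134, -0.2], [0, 62, -112, 138, -0.2], [0, 62, -112, 141.5, -0.2], [0, 62, -112, 141.5, -0.2], [0, 62, -112, 141.5, -0.2]]}}

```text
clock: 10.82
eef_pos: [510.2, 3.3, 18.2]
eef_rot: [3.142, 0.001, 3.071]
wrist_force: [-0.1, -0.5, -0.7]
finger_gap: 45.4
finger_force: 25.0
```

Call:
{"api": "arm_command", "payload": {"steps": [[0, 0, 0, 0.7, 0], [0, 0, 0, 0.7, 0], [1, 0, 0, 0.7, 0], [1, 0, 0, 0.7, 0], [1, 0, 0, 0.7, 0], [1, 0, 0, 0.7, 0], [1, 0, 0, -10, 0], [1, 0, 0, -50, 0], [1, 0, 0, -100, 0], [1, 0, 0, -142, 0], [1, -30, 100, -142, -3], [1, -48, 150, -142, -9], [1, -48, 204, -142, -13], [1, -48, 204, -142, -13], [1, -48, 204, -142, -13]]}}

```text
clock: 12.7
eef_pos: [572.2, 204.1, 160.0]
eef_rot: [-3.141, -0.0, -2.985]
wrist_force: [-0.3, -1.1, 0.1]
finger_gap: 93.9
finger_force: 0.0
```

```bash
cat >> h.py <<'E'
def wl(n,ks=(('plaque_a',12),('stand',12))):
    w=imaging.camera('wrist'); save(w,n)
    for k,z in ks:
        for d in trace(w,k): 
            if d['p']>.4: print(k,round(d['p'],2),np.round(d['rect']).tolist(),rectf(w,d['region'],z),np.median(w['img'][d['region']],0).round().tolist())
    return w
E
python3 - <<'E'
from h import *
wl('w6.png',(('plaque_a',12),)); s=monitor.read_state(); print(s['eef_pos'],np.degrees(s['eef_rot']),s['clock'])
E
```

```text
plaque_a 0.95 [239.0, 346.0, 50.0, 31.0] ([825.1, 123.1], -86.4, (80.2, 49.1)) [37.0, 69.0, 149.0]
plaque_a 0.88 [451.0, 32.0, 62.0, 65.0] ([362.2, 323.9], 42.5, (80.1, 50.6)) [42.0, 78.0, 160.0]
plaque_a 0.78 [328.0, 185.0, 44.0, 73.0] ([570.8, 212.0], 9.5, (80.9, 48.4)) [81.0, 44.0, 33.0]
plaque_a 0.77 [570.0, 167.0, 27.0, 64.0] ([483.7, 548.1], 19.2, (80.5, 54.3)) [104.0, 43.0, 124.0]
plaque_a 0.72 [464.0, 166.0, 57.0, 70.0] ([519.7, 368.4], -8.2, (79.4, 52.7)) [118.0, 68.0, 35.0]
plaque_a 0.57 [154.0, 108.0, 50.0, 73.0] ([510.0, -4.9], -4.1, (85.1, 53.2)) [107.0, 58.0, 31.0]
plaque_a 0.54 [167.0, 4.0, 40.0, 7.0] ([376.7, -15.7], 86.9, (59.7, 8.0)) [31.0, 90.0, 46.0]
[572.29323897 202.19201048 160.11719886] [-1.79983315e+02 -2.59365339e-03 -1.71127099e+02] 12.8
```

```bash
python3 -c "
from h import *
to(570.8,211.5,-0.6,189.5)"
```

```text
row: dx 0.0 dy 9.4 dz 160.7 turn -0.6 | now [572.3 202.2 160.1] -171.13 t 12.8
```

Call:
{"api": "arm_command", "payload": {"steps": [[1, 0, 9.4, 50, -0.6], [1, 0, 9.4, 100, -0.6], [1, 0, 9.4, 140, -0.6], [1, 0, 9.4, 155, -0.6], [1, 0, 9.4, 160.6, -0.6], [1, 0, 9.4, 160.6, -0.6], [0, 0, 9.4, 160.6, -0.6], [0, 0, 9.4, 160.6, -0.6], [0, 0, 9.4, 160.6, -0.6], [0, 0, 9.4, 160.6, -0.6], [0, 0, 9.4, 160.6, -0.6], [0, 0, 9.4, 160.6, -0.6], [0, 0, 9.4, 160.6, -0.6], [0, 0, 9.4, 160.6, -0.6], [0, 0, 9.4, 140, -0.6], [0, 0, 9.4, 100, -0.6], [0, 0, 9.4, 50, -0.6], [0, 0, 9.4, 0, -0.6], [0, 0, 9.4, 0, -0.6]]}}

```text
clock: 15.18
eef_pos: [572.5, 213.1, 165.5]
eef_rot: [3.141, 0.008, -2.975]
wrist_force: [0.3, -0.3, -1.5]
finger_gap: 45.5
finger_force: 25.0
```

```bash
python3 -c "
from h import *
to(590,100,160,176)"
```

```text
row: dx 1.5 dy -114.4 dz 5.5 turn 13.5 | now [572.5 213.1 165.5] -170.46 t 15.2
```

Call:
{"api": "arm_command", "payload": {"steps": [[0, 1, -40, 0, 5], [0, 1, -80, 0, 10], [0, 1, -114, 0, 13.5], [0, 1, -114, 0, 13.5], [0, 1, -114, 0, 13.5], [0, 1, -114, 0, 13.5]]}}

```text
clock: 15.92
eef_pos: [588.6, 101.0, 159.7]
eef_rot: [3.142, -0.0, 3.074]
wrist_force: [1.3, 0.5, -0.8]
finger_gap: 45.2
finger_force: 25.0
```

```bash
python3 - <<'E'
from h import *
w=wl('w7.png',(('plaque_a',30),('cover',64)))
to(508.6,3.8,30,176)
E
```

```text
plaque_a 0.9 [607.0, 105.0, 28.0, 60.0] ([485.7, 522.3], 18.1, (75.5, 53.0)) [112.0, 47.0, 134.0]
plaque_a 0.89 [200.0, 10.0, 65.0, 20.0] ([375.5, -21.0], 76.4, (80.1, 21.5)) [32.0, 74.0, 39.0]
plaque_a 0.87 [222.0, 123.0, 49.0, 78.0] ([509.6, 3.9], -4.8, (80.6, 49.1)) [84.0, 59.0, 35.0]
plaque_a 0.86 [318.0, 234.0, 77.0, 116.0] ([643.6, 95.7], -3.8, (140.9, 83.0)) [60.0, 32.0, 17.0]
plaque_a 0.6 [346.0, 346.0, 54.0, 20.0] ([803.2, 121.2], -89.6, (73.5, 33.0)) [36.0, 77.0, 161.0]
plaque_a 0.59 [526.0, 122.0, 35.0, 61.0] ([519.2, 352.5], -8.4, (75.4, 48.4)) [118.0, 65.0, 31.0]
cover 0.77 [71.0, 96.0, 66.0, 80.0] ([443.0, -182.9], 80.2, (115.5, 95.8)) [132.0, 23.0, 18.0]
row: dx 73.3 dy -102.1 dz 129.8 turn 0.1 | now [588.7 100.6 159.8] 176.1 t 16.1
```

View pics/w7.png

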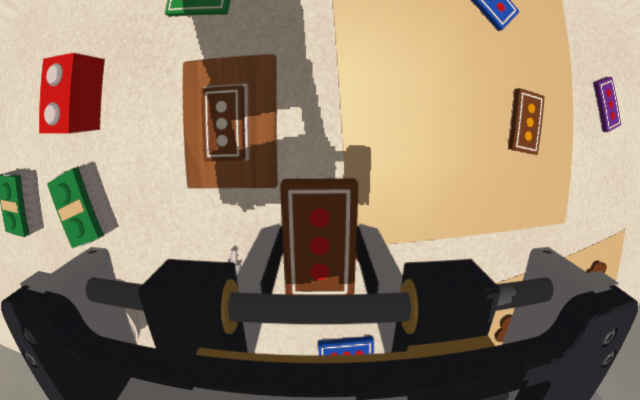

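Call:
{"api": "arm_command", "payload": {"steps": [[0, 25, -40, 0, 0], [0, 50, -75, 20, 0], [0, 72, -102, 65, 0], [0, 72, -102, 95, 0], [0, 72, -102, 113, 0], [0, 72, -102, 122, 0], [0, 72, -102, 127, 0], [0, 72, -102, 130, 0], [0, 72, -102, 130.3, 0], [0, 72, -102, 130.3, 0], [1, 72, -102, 130.3, 0], [1, 72, -102, 130.3, 0], [1, 72, -102, 130.3, 0], [1, 72, -102, 130.3, 0], [1, 72, -102, 120, 0], [1, 72, -102, 80, 0], [1, 72, -102, 30, 0], [1, 72, -102, 0, 0], [1, 72, -102, 0, 0]]}}

```text
clock: 18.45
eef_pos: [510.9, 3.2, 162.6]
eef_rot: [3.142, 0.005, 3.073]
wrist_force: [-0.4, -0.3, -0.4]
finger_gap: 93.9
finger_force: 0.0
```

```bash
python3 -c "
from h import *
to(519.5,371,160,171.2)"
```

```text
row: dx 16.8 dy 367.5 dz 2.6 turn 4.8 | now [510.9   3.2 162.6] 176.04 t 18.4
```

Call:
{"api": "arm_command", "payload": {"steps": [[1, 3, 60, 0, 0], [1, 6, 120, 0, 1], [1, 8, 180, 0, 2], [1, 11, 240, 0, 3], [1, 14, 300, 0, 4], [1, 17, 360, 0, 4.8], [1, 17, 367, 0, 4.8], [1, 17, 367, 0, 4.8], [1, 17, 367, 0, 4.8]]}}

```text
clock: 19.58
eef_pos: [518.6, 369.2, 159.7]
eef_rot: [-3.141, -0.0, 2.987]
wrist_force: [0.1, -1.2, 0.1]
finger_gap: 94.0
finger_force: 0.0
```

```bash
python3 - <<'E'
from h import *
w=wl('w8.png',(('plaque_a',12),))
to(519.5,369,-0.6,171.2)
E
```

```text
plaque_a 0.93 [470.0, 135.0, 55.0, 77.0] ([483.3, 552.5], 18.0, (80.8, 49.7)) [114.0, 54.0, 132.0]
plaque_a 0.85 [67.0, 226.0, 37.0, 57.0] ([518.1, -26.3], -2.3, (85.8, 62.7)) [102.0, 52.0, 23.0]
plaque_a 0.85 [46.0, 120.0, 34.0, 38.0] ([351.2, -20.1], 79.4, (90.3, 45.8)) [53.0, 118.0, 49.0]
plaque_a 0.8 [323.0, 187.0, 42.0, 69.0] ([519.0, 372.4], -9.4, (81.1, 44.6)) [78.0, 57.0, 29.0]
plaque_a 0.73 [68.0, 220.0, 38.0, 59.0] ([503.0, 5.9], 25.5, (94.4, 50.7)) [57.0, 30.0, 14.0]
plaque_a 0.61 [261.0, 55.0, 82.0, 73.0] ([361.6, 327.5], 43.2, (81.7, 47.0)) [50.0, 85.0, 163.0]
row: dx -0.8 dy -0.2 dz 160.6 turn -0.0 | now [518.7 369.4 160. ] 171.15 t 19.7
```

Call:
{"api": "arm_command", "payload": {"steps": [[1, 0, 2.6, 50, 0.4], [1, 0, 2.6, 100, 0.4], [1, 0, 2.6, 140, 0.4], [1, 0, 2.6, 155, 0.4], [1, 0, 2.6, 160.6, 0.4], [1, 0, 2.6, 160.6, 0.4], [0, 0, 2.6, 160.6, 0.4], [0, 0, 2.6, 160.6, 0.4], [0, 0, 2.6, 160.6, 0.4], [0, 0, 2.6, 160.6, 0.4], [0, 0, 2.6, 160.6, 0.4], [0, 0, 2.6, 160.6, 0.4], [0, 0, 2.6, 160.6, 0.4], [0, 0, 2.6, 160.6, 0.4], [0, 0, 2.6, 140, 0.4], [0, 0, 2.6, 100, 0.4], [0, 0, 2.6, 50, 0.4], [0, 0, 2.6, 0, 0.4], [0, 0, 2.6, 0, 0.4], [0, 0, 2.6, 0, 0.4]]}}

```text
clock: 22.18
eef_pos: [518.4, 372.9, 159.8]
eef_rot: [-3.141, -0.0, 2.982]
wrist_force: [-1.0, 0.3, -1.8]
finger_gap: 45.0
finger_force: 25.0
```

```bash
python3 -c "
from h import *
to(590,100,160,176)"
```

```text
row: dx -114.1 dy -258.0 dz -0.2 turn -5.2 | now [518.4 372.9 159.8] 170.84 t 22.2
```

Call:
{"api": "arm_command", "payload": {"steps": [[0, -20, -45, 0, -1], [0, -40, -90, 0, -2], [0, -60, -135, 0, -3], [0, -80, -180, 0, -4], [0, -100, -225, 0, -5], [0, -114, -258, 0, -5.2], [0, -114, -258, 0, -5.2], [0, -114, -258, 0, -5.2], [0, -114, -258, 0, -5.2]]}}

```text
clock: 23.3
eef_pos: [589.8, 101.3, 159.5]
eef_rot: [3.142, -0.001, 3.074]
wrist_force: [0.4, 0.3, -1.4]
finger_gap: 45.6
finger_force: 25.0
```

```bash
python3 - <<'E'
from h import *
w=wl('w9.png',(('plaque_a',42),('stand',12)))
s=monitor.read_state(); print(s['finger_gap'],s['finger_force'])
to(509.3,3.8,42,176)
E
```

```text
plaque_a 0.81 [495.0, 16.0, 47.0, 32.0] ([386.4, 311.5], -46.6, (48.1, 46.7)) [38.0, 79.0, 167.0]
plaque_a 0.71 [220.0, 124.0, 46.0, 78.0] ([511.8, 3.8], -3.8, (80.0, 48.3)) [79.0, 37.0, 21.0]
plaque_a 0.68 [319.0, 236.0, 80.0, 115.0] ([640.8, 96.9], -4.5, (136.1, 80.8)) [60.0, 33.0, 17.0]
plaque_a 0.64 [607.0, 104.0, 30.0, 59.0] ([487.1, 506.6], 18.3, (74.4, 52.6)) [112.0, 46.0, 133.0]
plaque_a 0.6 [197.0, 9.0, 64.0, 18.0] ([380.8, -15.9], 76.3, (74.9, 18.4)) [31.0, 73.0, 39.0]
plaque_a 0.55 [346.0, 344.0, 55.0, 23.0] ([793.0, 120.0], -88.8, (72.1, 33.4)) [41.0, 76.0, 157.0]
plaque_a 0.52 [243.0, 119.0, 5.0, 68.0] ([508.6, 29.6], -3.1, (67.8, 3.8)) [63.0, 39.0, 26.0]
stand 0.59 [229.0, 120.0, 95.0, 133.0] ([508.7, 3.9], -3.9, (148.8, 110.5)) [80.0, 49.0, 28.0]
45.23369111310114 24.99985009431839
row: dx 73.9 dy -102.5 dz 117.8 turn 0.1 | now [590.  101.  159.8] 176.1 t 23.4
```

Call:
{"api": "arm_command", "payload": {"steps": [[0, 25, -40, 0, 0], [0, 50, -75, 20, 0], [0, 76, -102, 60, 0], [0, 76, -102, 85, 0], [0, 76, -102, 101, 0], [0, 76, -102, 110, 0], [0, 76, -102, 115, 0], [0, 76, -102, 118, 0], [0, 76, -102, 118.4, 0], [0, 76, -102, 118.4, 0], [1, 76, -102, 118.4, 0], [1, 76, -102, 118.4, 0], [1, 76, -102, 118.4, 0], [1, 76, -102, 118.4, 0], [1, 76, -102, 110, 0], [1, 76, -102, 70, 0], [1, 76, -102, 20, 0], [1, 76, -102, 0, 0], [1, 76, -102, 0, 0], [1, 76, -102, 0, 0]]}}

```text
clock: 25.95
eef_pos: [506.9, 3.8, 158.9]
eef_rot: [-3.142, -0.001, 3.072]
wrist_force: [0.4, 0.5, 0.9]
finger_gap: 94.0
finger_force: 0.0
```

```bash
python3 - <<'E'
from h import *
w=wl('w10.png',(('plaque_a',54),('stand',12),('cover',64)))
to(440,-195,220,170)
E
```

```text
plaque_a 0.93 [632.0, 156.0, 13.0, 54.0] ([477.8, 469.3], 9.2, (75.4, 42.8)) [105.0, 42.0, 106.0]
plaque_a 0.69 [553.0, 66.0, 50.0, 67.0] ([370.4, 281.9], 42.9, (73.2, 47.4)) [41.0, 73.0, 157.0]
plaque_a 0.61 [320.0, 197.0, 50.0, 80.0] ([508.6, 3.0], -3.1, (80.5, 46.5)) [64.0, 40.0, 18.0]
plaque_a 0.58 [283.0, 49.0, 74.0, 47.0] ([361.4, -22.4], 79.4, (70.5, 42.0)) [29.0, 71.0, 35.0]
stand 0.67 [320.0, 184.0, 103.0, 134.0] ([507.8, 2.2], -3.9, (150.6, 113.2)) [121.0, 79.0, 43.0]
cover 0.75 [132.0, 152.0, 71.0, 90.0] ([441.2, -192.8], 79.8, (97.8, 96.3)) [191.0, 23.0, 18.0]
row: dx 53.1 dy -202.9 dz -61.0 turn 6.0 | now [507.    3.7 159. ] 176.04 t 26.1
```

View pics/w10.png

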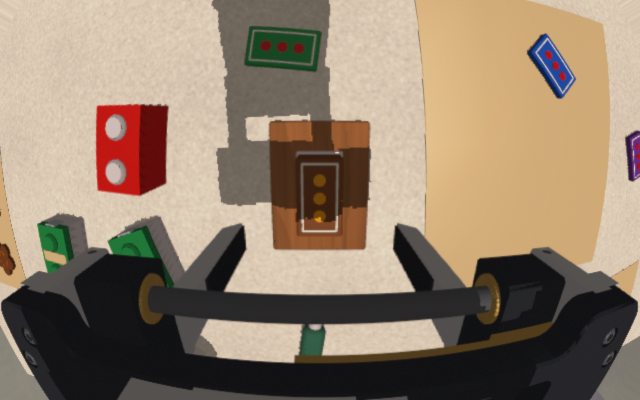

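Call:
{"api": "arm_command", "payload": {"steps": [[1, 10, -40, -20, 1], [1, 20, -80, -41, 2], [1, 30, -120, -41, 3], [1, 42, -160, -41, 5], [1, 53, -203, -41, 6], [1, 53, -203, -41, 6], [1, 53, -203, -41, 6], [1, 53, -203, -41, 6]]}}

```text
clock: 27.15
eef_pos: [440.7, -194.2, 200.7]
eef_rot: [3.141, -0.0, 2.969]
wrist_force: [-0.4, 0.2, -0.5]
finger_gap: 93.8
finger_force: 0.0
```

```bash
cat >> h.py <<'E'
def roof(w,lo,hi,z,vmin,near):
    "bright top face by HSV hue range, largest part near a world point"
    h=cv2.cvtColor(w['img'],cv2.COLOR_RGB2HSV); m=((h[...,0]>=lo)|(h[...,0]<=hi) if lo>hi else (h[...,0]>=lo)&(h[...,0]<=hi))&(h[...,1]>90)&(h[...,2]>vmin)
    n,l,st,ce=cv2.connectedComponentsWithStats(m.astype(np.uint8))
    for i in range(1,n):
        if st[i,4]>300: print(st[i].tolist(),rectf(w,l==i,z),h[...,2][l==i].min(),np.median(h[...,2][l==i]))
E
python3 - <<'E'
from h import *
w=wl('w11.png',(('cover',64),))
for v in(40,150): print(v);roof(w,170,8,64,v,0)
h=cv2.cvtColor(w['img'],cv2.COLOR_RGB2HSV); d=trace(w,'cover')[0]['region']; print(np.percentile(h[...,2][d],[5,20,40,60,80,95]))
to(441,-200,30,170)
E
```

```text
cover 0.95 [307.0, 187.0, 58.0, 95.0] ([435.2, -209.7], -9.7, (100.4, 63.6)) [94.0, 18.0, 16.0]
40
[276, 140, 59, 91, 4220] ([435.6, -209.6], -9.5, (99.9, 62.2)) 83 94.0
150
[278, 208, 57, 23, 665] ([472.2, -215.7], 80.4, (62.2, 25.6)) 151 192.0
[ 92.   93.   94.   96.  118.4 197. ]
row: dx -1.3 dy -5.4 dz 170.8 turn 0.1 | now [ 440.7 -194.5  200.8] 170.11 t 27.3
```

View pics/w11.png

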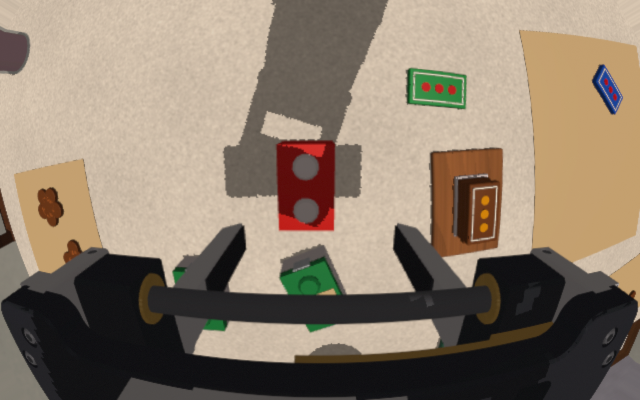

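```bash
cat >> h.py <<'E'
def lugs(w,box,z,f):
    c0,r0,c1,r1=box; h=cv2.cvtColor(w['img'],cv2.COLOR_RGB2HSV); m=np.zeros(h.shape[:2],np.uint8); m[r0:r1,c0:c1]=f(h)[r0:r1,c0:c1]
    n,l,st,ce=cv2.connectedComponentsWithStats(m); o=[i for i in range(1,n) if st[i,4]>150]
    P=backf(w,ce[o],z)[:,:2]; print([st[i].tolist() for i in o],P.round(1).tolist(),'mid',P.mean(0).round(1), 'yaw',np.degrees(np.arctan2(*(P[0]-P[-1])[::-1])).round(1),'d',np.linalg.norm(P[0]-P[-1]).round(1))
E
python3 - <<'E'
from h import *
w=imaging.camera('wrist'); lugs(w,(278,145,334,228),70,lambda h:h[...,1]<80)
to(437.4,-209.8,23,170.4)
E
```

```text
[[293, 154, 25, 26, 507], [294, 199, 25, 24, 463]] [[413.7, -205.5], [460.2, -213.6]] mid [ 436.9 -209.5] yaw 170.1 d 47.2
row: dx 0.6 dy -15.5 dz 177.8 turn -0.3 | now [ 440.6 -194.6  200.8] 170.09 t 27.4
```

Call:
{"api": "arm_command", "payload": {"steps": [[1, 1, -15.5, 30, 0], [1, 1, -15.5, 80, 0], [1, 1, -15.5, 130, 0], [1, 1, -15.5, 165, 0], [1, 1, -15.5, 180, 0], [1, 1, -15.5, 180, 0], [0, 1, -15.5, 180, 0], [0, 1, -15.5, 180, 0], [0, 1, -15.5, 180, 0], [0, 1, -15.5, 180, 0], [0, 1, -15.5, 180, 0], [0, 1, -15.5, 180, 0], [0, 1, -15.5, 180, 0], [0, 1, -15.5, 160, 0], [0, 1, -15.5, 120, 0], [0, 1, -15.5, 70, 0], [0, 1, -15.5, 50, 0], [0, 1, -15.5, 50, 0]], "force": 35}}

```text
clock: 29.6
eef_pos: [437.1, -210.5, 151.8]
eef_rot: [-3.141, 0.002, 2.968]
wrist_force: [0.3, -1.5, -1.7]
finger_gap: 61.8
finger_force: 35.0
```

```bash
python3 - <<'E'
from h import *
to(508.6,-100,150,176.1)
E
```

```text
row: dx -51.3 dy 121.2 dz 1.8 turn -6.1 | now [ 437.1 -210.5  151.8] 170.04 t 29.6
```

Call:
{"api": "arm_command", "payload": {"steps": [[0, -15, 35, 0, -2], [0, -30, 70, 0, -4], [0, -45, 105, 0, -6], [0, -51, 121, 0, -6], [0, -51, 121, 0, -6], [0, -51, 121, 0, -6]]}}

```text
clock: 30.35
eef_pos: [507.3, -100.7, 150.4]
eef_rot: [-3.142, -0.001, 3.071]
wrist_force: [-0.2, -0.2, -1.1]
finger_gap: 61.7
finger_force: 35.0
```

```bash
python3 - <<'E'
from h import *
w=wl('w12.png',(('plaque_a',54),('stand',12),('cover',64)))
s=monitor.read_state(); print(s['eef_pos'],s['eef_rot'],s['finger_gap'])
lugs(w,(280,150,360,300),s['eef_pos'][2]+50,lambda h:h[...,1]<80)
to(508.6,3.3,80,176.1)
E
```

```text
plaque_a 0.97 [424.0, 190.0, 51.0, 79.0] ([507.5, 0.6], -4.1, (80.6, 48.6)) [145.0, 86.0, 46.0]
plaque_a 0.83 [381.0, 40.0, 75.0, 56.0] ([361.7, -36.1], 79.4, (70.5, 41.8)) [66.0, 161.0, 81.0]
plaque_a 0.81 [399.0, 189.0, 6.0, 74.0] ([505.5, -24.7], -4.1, (73.4, 4.0)) [58.0, 31.0, 16.0]
plaque_a 0.79 [416.0, 186.0, 44.0, 77.0] ([492.2, -22.4], -32.8, (80.8, 36.7)) [63.0, 36.0, 23.0]
plaque_a 0.58 [600.0, 73.0, 32.0, 60.0] ([370.6, 265.0], 43.1, (72.3, 48.6)) [47.0, 82.0, 175.0]
stand 0.56 [411.0, 179.0, 99.0, 130.0] ([507.5, 1.2], -3.9, (147.3, 110.1)) [166.0, 101.0, 56.0]
cover 0.59 [320.0, 249.0, 129.0, 179.0] ([566.5, -105.9], -4.3, (197.8, 118.7)) [112.0, 17.0, 15.0]
[ 507.64401188 -100.57180939  150.9046745 ] [-3.14149948e+00  9.95909387e-05  3.07122586e+00] 61.631485480704114
[[280, 150, 80, 9, 689], [292, 197, 55, 54, 2374], [280, 284, 80, 16, 756]] [[449.1, -97.3], [481.5, -99.7], [519.9, -102.2]] mid [483.5 -99.7] yaw 176.0 d 70.9
row: dx 6.3 dy 103.7 dz 70.9 turn -0.1 | now [ 507.6 -100.6  150.9] 175.97 t 30.6
```

View pics/w12.png

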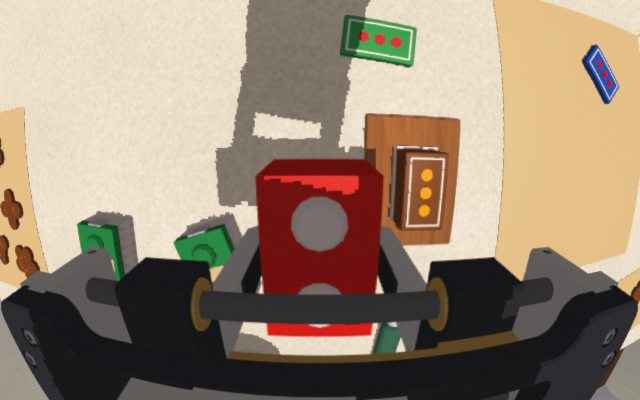

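Call:
{"api": "arm_command", "payload": {"steps": [[0, 2, 35, 0, 0], [0, 4, 70, 0, 0], [0, 5.7, 100, 20, 0], [0, 5.7, 103, 45, 0], [0, 5.7, 103, 60, 0], [0, 5.7, 103, 70, 0], [0, 5.7, 103, 80, 0], [0, 5.7, 103, 90, 0], [0, 5.7, 103, 90, 0]]}}

```text
clock: 31.68
eef_pos: [509.1, 3.2, 60.3]
eef_rot: [3.142, -0.001, 3.072]
wrist_force: [-0.1, 0.1, -0.7]
finger_gap: 62.0
finger_force: 35.0
```

```bash
python3 - <<'E'
from h import *
s=monitor.read_state(); print(s['wrist_force'],s['moment'],s['finger_gap'])
to(509.1,2.6,33,176.1)
E
```

```text
[-0.12435675  0.07559381 -0.73032701] [0.03446514 0.02648612 0.01618509] 61.97927362694146
row: dx -0.1 dy -0.6 dz 27.3 turn -0.1 | now [509.1   3.2  60.3] 176.03 t 31.7
```

Call:
{"api": "arm_command", "payload": {"steps": [[0, 0, -0.5, 6, 0], [0, 0, -0.5, 12, 0], [0, 0, -0.5, 17, 0], [0, 0, -0.5, 21, 0], [0, 0, -0.5, 24, 0], [0, 0, -0.5, 26, 0], [0, 0, -0.5, 26.5, 0], [0, 0, -0.5, 26.5, 0]]}}

```text
clock: 32.67
eef_pos: [509.3, 2.8, 34.4]
eef_rot: [-3.142, 0.0, 3.072]
wrist_force: [0.8, -0.2, -1.7]
finger_gap: 62.2
finger_force: 35.0
```

Call:
{"api": "arm_command", "payload": {"steps": [[0, 0, 0, 1, 0], [0, 0, 0, 2, 0], [0, 0, 0, 2, 0]]}}

```text
clock: 33.05
eef_pos: [509.5, 2.8, 33.3]
eef_rot: [-3.142, 0.0, 3.072]
wrist_force: [-6.0, 0.5, 11.9]
finger_gap: 62.1
finger_force: 35.0
```

Call:
{"api": "arm_command", "payload": {"steps": [[0, 0, 0, -0.5, 0], [1, 0, 0, -0.5, 0], [1, 0, 0, -0.5, 0], [1, 0, 0, -0.5, 0], [1, 0, 0, -20, 0], [1, 0, 0, -60, 0], [1, 0, 0, -110, 0], [1, 0, 0, -150, 0], [1, 0, 0, -170, 0], [1, 0, 0, -170, 0], [1, 0, 0, -170, 0]]}}

```text
clock: 34.42
eef_pos: [508.9, 2.8, 201.1]
eef_rot: [3.142, -0.002, 3.072]
wrist_force: [-0.1, 0.4, 0.2]
finger_gap: 94.1
finger_force: 0.0
```

```bash
python3 - <<'E'
from h import *
w=wl('w13.png',(('cover',76),('stand',12)))
s=imaging.camera('scene'); save(s,'s1.png'); t=imaging.camera('top')
d=trace(w,'cover')[0]['rect']; x,y,a,b=map(int,d); lugs(w,(x-a//2+4,y-b//2+4,x+a//2-4,y+b//2-4),82,lambda h:h[...,1]<80)
roof(w,170,8,76,40,0)
for d in trace(t,'box_a'): print(d['p'],np.round(d['rect']),rect_on(t,d['region'],50))
a=cv2.resize(s['img'][110:250,240:420],(774,600),interpolation=cv2.INTER_CUBIC); cv2.imwrite('pics/s1c.png',a[...,::-1])
to(588,-222,200,193)
E
```

```text
cover 0.72 [320.0, 192.0, 61.0, 95.0] ([508.2, 1.7], -3.7, (100.9, 62.4)) [93.0, 16.0, 14.0]
stand 0.65 [319.0, 177.0, 93.0, 115.0] ([508.0, 2.3], -3.7, (149.4, 110.8)) [121.0, 73.0, 40.0]
[[306, 157, 27, 26, 557], [307, 203, 25, 25, 493]] [[485.3, 3.4], [532.3, 0.3]] mid [508.8   1.8] yaw 176.2 d 47.1
[288, 141, 63, 95, 4599] ([507.1, 1.8], -3.9, (100.6, 63.2)) 71 92.0
0.94 [456. 197.  25.  30.] ([572.1, -379.7], -8.9, (101.5, 76.6))
0.85 [406. 191.  23.  29.] ([587.0, -218.5], 13.9, (98.3, 71.2))
row: dx -94.1 dy -218.8 dz 2.0 turn -17.0 | now [509.3   2.8 202. ] 176.04 t 34.8
```

View pics/s1c.png

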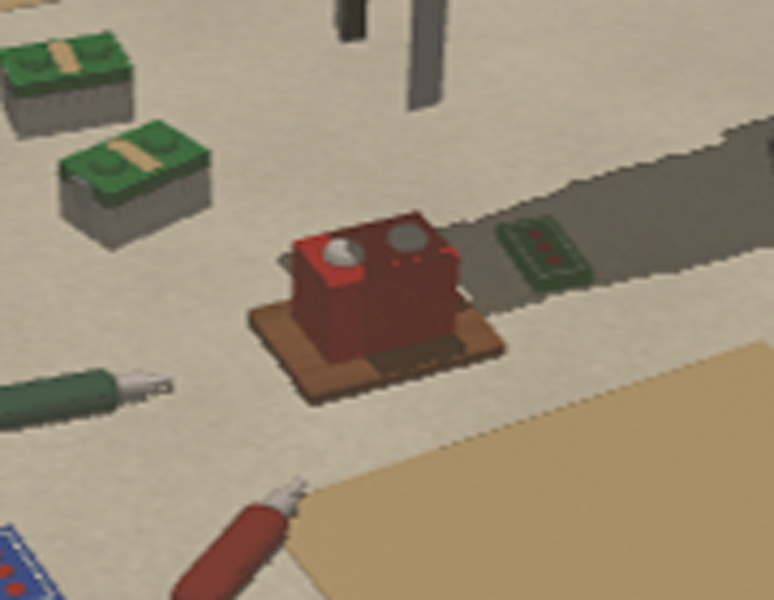

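Call:
{"api": "arm_command", "payload": {"steps": [[1, -20, -45, 0, -3], [1, -40, -90, 0, -7], [1, -60, -135, 0, -11], [1, -80, -180, 0, -15], [1, -94, -219, 0, -17], [1, -94, -219, 0, -17], [1, -94, -219, 0, -17], [1, -94, -219, 0, -17]]}}

```text
clock: 35.78
eef_pos: [588.0, -221.2, 202.6]
eef_rot: [-3.141, 0.0, -2.913]
wrist_force: [0.5, -0.0, 0.7]
finger_gap: 93.8
finger_force: 0.0
```

```bash
python3 - <<'E'
from h import *
w=wl('w14.png',(('box_a',50),('cover',76)))
roof(w,40,90,50,20,0)
d=trace(w,'box_a')[0]; x,y,a,b=map(int,d['rect']); h=cv2.cvtColor(w['img'],cv2.COLOR_RGB2HSV)
g=cv2.cvtColor(w['img'],cv2.COLOR_RGB2GRAY)
c=cv2.HoughCircles(cv2.resize(g[y-60:y+60,x-40:x+40],None,fx=4,fy=4,interpolation=cv2.INTER_CUBIC),cv2.HOUGH_GRADIENT,1,120,param1=60,param2=15,minRadius=36,maxRadius=64)
if c is not None:
  for q in c[0][:5]:
    uv=q[:2]/4+[x-40,y-60]; print(uv,q[2]/4,backf(w,uv,57)[0].round(1))
to(588,-220,200,193)
E
```

```text
box_a 0.74 [195.0, 143.0, 76.0, 95.0] ([571.5, -379.5], -8.5, (102.6, 77.3)) [37.0, 117.0, 58.0]
box_a 0.58 [317.0, 182.0, 57.0, 90.0] ([585.4, -224.8], 13.2, (100.2, 62.4)) [20.0, 61.0, 31.0]
cover 0.67 [502.0, 170.0, 82.0, 95.0] ([508.8, -16.7], 86.2, (99.0, 96.6)) [184.0, 23.0, 19.0]
cover 0.57 [194.0, 143.0, 74.0, 90.0] ([567.6, -368.0], -8.7, (93.3, 70.7)) [37.0, 117.0, 57.0]
[469, 20, 54, 55, 479] ([368.3, -51.2], 78.9, (72.8, 43.2)) 55 116.0
[477, 26, 42, 42, 617] ([366.1, -48.7], 78.9, (57.7, 27.4)) 98 124.0
[155, 97, 69, 91, 3356] ([571.5, -384.1], -8.8, (95.9, 64.6)) 50 117.0
[290, 141, 55, 83, 3767] ([585.7, -224.5], 13.2, (94.6, 60.3)) 53 60.0
[178.875 160.375] 10.825 [ 593.4 -387.6   57. ]
row: dx -0.3 dy 1.6 dz 2.6 turn 0.1 | now [ 588.  -221.6  202.6] -166.92 t 36.0
```

Call:
{"api": "arm_command", "payload": {"steps": [[1, 2.6, -2.3, 30, 0], [1, 2.6, -2.3, 80, 0], [1, 2.6, -2.3, 130, 0], [1, 2.6, -2.3, 170, 0], [1, 2.6, -2.3, 188, 0], [1, 2.6, -2.3, 188, 0], [0, 2.6, -2.3, 188, 0], [0, 2.6, -2.3, 188, 0], [0, 2.6, -2.3, 188, 0], [0, 2.6, -2.3, 188, 0], [0, 2.6, -2.3, 188, 0], [0, 2.6, -2.3, 188, 0], [0, 2.6, -2.3, 188, 0], [0, 2.6, -2.3, 170, 0], [0, 2.6, -2.3, 130, 0], [0, 2.6, -2.3, 80, 0], [0, 2.6, -2.3, 40, 0], [0, 2.6, -2.3, 30, 0], [0, 2.6, -2.3, 30, 0]], "force": 45}}

```text
clock: 38.35
eef_pos: [585.8, -225.0, 172.0]
eef_rot: [3.142, -0.0, -2.914]
wrist_force: [0.9, 1.0, -2.6]
finger_gap: 61.8
finger_force: 45.0
```

```bash
python3 - <<'E'
from h import *
w=wl('w15.png',(('box_a',50+158),('cover',76)))
roof(w,40,90,50+158,15,0)
to(509,-90,172,176.1); to(509.2,2.6,172,176.1)
E
```

```text
box_a 0.84 [189.0, 146.0, 85.0, 99.0] ([541.8, -308.9], -8.7, (50.0, 38.1)) [43.0, 135.0, 67.0]
box_a 0.64 [318.0, 246.0, 117.0, 170.0] ([582.1, -226.0], 13.3, (101.5, 61.7)) [21.0, 69.0, 35.0]
cover 0.56 [519.0, 176.0, 87.0, 97.0] ([508.5, -18.4], 87.1, (103.0, 96.1)) [197.0, 27.0, 22.0]
[481, 17, 56, 58, 548] ([443.4, -149.8], 78.9, (35.4, 21.1)) 64 131.5
[491, 23, 42, 45, 669] ([442.3, -148.5], 79.5, (28.0, 13.3)) 97 142.0
[145, 98, 73, 99, 3906] ([542.0, -311.4], -8.8, (47.0, 31.7)) 58 135.0
[259, 168, 120, 127, 11605] ([572.2, -228.5], 13.1, (72.0, 61.7)) 27 69.0
[270, 323, 99, 5, 376] ([629.5, -215.2], -76.8, (59.6, 3.1)) 57 127.0
row: dx 44.0 dy 148.5 dz -1.6 turn 16.9 | now [ 585.3 -224.8  170.4] -166.96 t 38.5
row: dx 22.9 dy 238.7 dz -1.6 turn 16.9 | now [ 585.3 -224.8  170.4] -166.96 t 38.5
```

Call:
{"api": "arm_command", "payload": {"steps": [[0, 4, 40, 0, 3], [0, 8, 85, 0, 6], [0, 13, 130, 0, 10], [0, 18, 180, 0, 14], [0, 21, 220, 0, 17], [0, 23, 239, 0, 17], [0, 23, 239, 20, 17], [0, 23, 239, 45, 17], [0, 23, 239, 60, 17], [0, 23, 239, 65, 17], [0, 23, 239, 65, 17], [0, 23, 239, 65, 17]]}}

```text
clock: 40.0
eef_pos: [510.0, 2.5, 108.0]
eef_rot: [-3.142, 0.001, 3.072]
wrist_force: [0.4, 0.5, -2.2]
finger_gap: 61.4
finger_force: 45.0
```

```bash
python3 - <<'E'
from h import *
s=monitor.read_state(); print(s['wrist_force'],s['moment'],s['finger_gap'],s['finger_force'])
w=wl('w16.png',(('cover',76),('box_a',50+93)))
roof(w,40,90,50+93,15,0)
to(509.0,2.5,90.5,176.1)
E
```

```text
[ 0.44651422  0.47586255 -2.17718922] [ 0.02245005 -0.04757305 -0.03020961] 61.4029699096679 44.99808758497238
cover 0.67 [320.0, 157.0, 86.0, 14.0] ([460.7, 4.5], 86.0, (60.9, 9.3)) [95.0, 14.0, 13.0]
cover 0.42 [41.0, 251.0, 54.0, 57.0] ([531.7, -317.1], -80.6, (123.6, 60.3)) [96.0, 99.0, 87.0]
box_a 0.78 [42.0, 252.0, 55.0, 55.0] ([502.0, -217.1], -79.8, (83.6, 40.8)) [94.0, 99.0, 85.0]
box_a 0.72 [318.0, 245.0, 122.0, 170.0] ([506.9, 1.8], -3.9, (102.1, 61.8)) [20.0, 66.0, 33.0]
box_a 0.58 [319.0, 156.0, 90.0, 16.0] ([452.8, 5.5], 87.6, (42.8, 6.3)) [95.0, 14.0, 12.0]
[233, 8, 89, 52, 1055] ([390.3, -11.1], 79.0, (42.2, 24.9)) 61 74.0
[241, 14, 73, 35, 1717] ([389.7, -11.1], 79.1, (34.7, 16.6)) 62 75.0
[259, 168, 120, 127, 11654] ([496.5, 2.6], -3.8, (72.5, 62.1)) 27 66.0
[13, 231, 38, 42, 922] ([503.8, -229.0], 81.9, (46.9, 31.7)) 51 119.0
[270, 323, 99, 5, 376] ([555.6, -1.5], 86.1, (60.1, 3.1)) 65 125.0
row: dx 0.8 dy -0.2 dz 17.3 turn -0.1 | now [509.8   2.6 107.8] 176.04 t 40.1
```

Call:
{"api": "arm_command", "payload": {"steps": [[0, 0.7, 0, 4, 0], [0, 0.7, 0, 8, 0], [0, 0.7, 0, 11, 0], [0, 0.7, 0, 13, 0], [0, 0.7, 0, 15, 0], [0, 0.7, 0, 16, 0], [0, 0.7, 0, 16, 0]]}}

```text
clock: 41.02
eef_pos: [508.9, 2.7, 91.3]
eef_rot: [-3.142, -0.0, 3.072]
wrist_force: [-0.3, -0.2, -1.9]
finger_gap: 61.5
finger_force: 45.0
```

No contact on the lugs, so it is well inside. Settle and release.

Call:
{"api": "arm_command", "payload": {"steps": [[0, 0, 0, 1, 0], [0, 0, 0, 1.5, 0], [0, 0, 0, 1.5, 0]]}}

```text
clock: 41.4
eef_pos: [509.1, 2.7, 90.9]
eef_rot: [-3.142, 0.001, 3.072]
wrist_force: [-5.4, 0.4, 10.5]
finger_gap: 61.9
finger_force: 45.0
```

Call:
{"api": "arm_command", "payload": {"steps": [[0, 0, 0, -0.5, 0], [1, 0, 0, -0.5, 0], [1, 0, 0, -0.5, 0], [1, 0, 0, -0.5, 0], [1, 0, 0, -10, 0], [1, 0, 0, -50, 0], [1, 0, 0, -100, 0], [1, 0, 0, -150, 0], [1, 0, 0, -162, 0], [1, 0, 0, -162, 0], [1, 0, 0, -162, 0]]}}

```text
clock: 42.78
eef_pos: [508.4, 2.7, 250.4]
eef_rot: [-3.142, -0.002, 3.072]
wrist_force: [0.1, -0.3, 0.0]
finger_gap: 94.1
finger_force: 0.0
```

```bash
python3 - <<'E'
from h import *
w=wl('w17.png',(('box_a',126),('cover',76),('stand',12)))
roof(w,40,90,126,15,0)
to(572.5,-383,202,171.3)
E
```

```text
box_a 0.75 [100.0, 227.0, 50.0, 52.0] ([535.1, -291.4], 82.1, (82.8, 77.2)) [73.0, 84.0, 68.0]
box_a 0.75 [317.0, 191.0, 58.0, 93.0] ([507.4, 1.6], -3.6, (100.4, 62.1)) [19.0, 57.0, 28.0]
cover 0.59 [324.0, 144.0, 38.0, 7.0] ([460.6, 9.5], 86.5, (44.3, 3.5)) [80.0, 30.0, 19.0]
stand 0.93 [318.0, 168.0, 79.0, 105.0] ([506.4, 1.6], -3.9, (148.4, 110.2)) [120.0, 73.0, 40.0]
[261, 44, 60, 36, 425] ([373.0, -17.8], 79.1, (57.4, 33.3)) 55 64.0
[267, 49, 48, 25, 779] ([372.5, -17.7], 78.9, (46.9, 22.2)) 53 63.0
[289, 145, 61, 90, 4406] ([508.0, 2.0], -3.4, (95.2, 61.3)) 46 56.0
[75, 205, 35, 47, 983] ([539.2, -303.9], -8.6, (69.5, 56.6)) 43 105.0
row: dx -90.3 dy -380.4 dz 49.0 turn 4.7 | now [508.7   2.7 251. ] 176.03 t 43.0
```

Call:
{"api": "arm_command", "payload": {"steps": [[1, -14, -60, 0, 0], [1, -28, -120, 0, 1], [1, -42, -180, 10, 2], [1, -57, -240, 20, 3], [1, -71, -300, 35, 4], [1, -85, -360, 49, 4.7], [1, -90, -380, 49, 4.7], [1, -90, -380, 49, 4.7], [1, -90, -380, 49, 4.7], [1, -90, -380, 49, 4.7]]}}

```text
clock: 44.22
eef_pos: [572.8, -381.5, 203.4]
eef_rot: [-3.141, 0.001, 2.992]
wrist_force: [-0.2, 0.1, -0.1]
finger_gap: 93.8
finger_force: 0.0
```

```bash
python3 - <<'E'
from h import *
w=wl('w18.png',(('box_a',50),))
roof(w,40,90,50,15,0)
to(572.5,-383,14.5,171.3)
E
```

```text
box_a 0.92 [602.0, 110.0, 50.0, 79.0] ([509.9, 71.8], 86.6, (148.2, 125.7)) [44.0, 76.0, 51.0]
[596, 68, 33, 78, 2064] ([510.5, 96.9], -3.3, (120.8, 96.7)) 37 105.0
[289, 142, 54, 83, 3693] ([570.9, -386.7], -8.7, (95.0, 60.1)) 50 56.0
[540, 225, 19, 24, 318] ([696.1, -58.3], -10.1, (37.2, 33.1)) 40 77.0
row: dx 0.0 dy -1.2 dz 189.0 turn 0.1 | now [ 572.7 -381.8  203.5] 171.39 t 44.3
```

Call:
{"api": "arm_command", "payload": {"steps": [[1, 0.8, -4.9, 30, 0], [1, 0.8, -4.9, 80, 0], [1, 0.8, -4.9, 130, 0], [1, 0.8, -4.9, 170, 0], [1, 0.8, -4.9, 188.5, 0], [1, 0.8, -4.9, 188.5, 0], [0, 0.8, -4.9, 188.5, 0], [0, 0.8, -4.9, 188.5, 0], [0, 0.8, -4.9, 188.5, 0], [0, 0.8, -4.9, 188.5, 0], [0, 0.8, -4.9, 188.5, 0], [0, 0.8, -4.9, 188.5, 0], [0, 0.8, -4.9, 188.5, 0], [0, 0.8, -4.9, 170, 0], [0, 0.8, -4.9, 130, 0], [0, 0.8, -4.9, 80, 0], [0, 0.8, -4.9, 30, 0], [0, 0.8, -4.9, 0, 0], [0, 0.8, -4.9, 0, 0]]}}

```text
clock: 46.7
eef_pos: [571.4, -387.9, 205.9]
eef_rot: [-3.139, 0.004, 2.99]
wrist_force: [0.0, 0.6, -2.1]
finger_gap: 61.5
finger_force: 45.0
```

```bash
python3 - <<'E'
from h import *
w=wl('w19.png',(('box_a',50+189),))
roof(w,40,90,50+189,15,0)
to(508.9,2.6,203,176.1)
E
```

```text
box_a 0.69 [320.0, 245.0, 122.0, 173.0] ([569.4, -388.4], -8.5, (104.0, 63.1)) [20.0, 64.0, 32.0]
box_a 0.6 [602.0, 110.0, 53.0, 83.0] ([503.2, -175.7], 86.1, (66.7, 56.8)) [55.0, 87.0, 59.0]
[599, 69, 32, 77, 1997] ([503.8, -164.2], -3.8, (54.2, 43.5)) 43 121.0
[259, 169, 120, 126, 11623] ([559.0, -386.9], -8.6, (73.1, 62.8)) 25 64.0
[542, 224, 19, 26, 330] ([587.5, -234.5], -11.8, (18.0, 14.8)) 46 88.5
[270, 323, 99, 5, 377] ([618.1, -395.9], 81.6, (60.9, 3.2)) 52 109.0
row: dx 119.6 dy 376.0 dz -1.4 turn -4.8 | now [ 570.5 -387.2  201.6] 171.33 t 46.8
```

Call:
{"api": "arm_command", "payload": {"steps": [[0, 15, 47, 0, -1], [0, 30, 94, 0, -2], [0, 45, 141, 0, -3], [0, 60, 188, 0, -4], [0, 75, 235, 0, -4.8], [0, 90, 282, 0, -4.8], [0, 105, 329, 0, -4.8], [0, 115, 360, 0, -4.8], [0, 119.6, 376, 0, -4.8], [0, 119.6, 376, 20, -4.8], [0, 119.6, 376, 40, -4.8], [0, 119.6, 376, 45, -4.8], [0, 119.6, 376, 45, -4.8], [0, 119.6, 376, 45, -4.8]]}}

```text
clock: 48.55
eef_pos: [509.6, 2.2, 158.4]
eef_rot: [-3.142, 0.001, 3.074]
wrist_force: [-0.3, 0.4, -1.7]
finger_gap: 62.0
finger_force: 45.0
```

```bash
python3 - <<'E'
from h import *
s=monitor.read_state(); print(s['wrist_force'],s['moment'],s['finger_gap'],s['finger_force'])
w=imaging.camera('wrist'); roof(w,40,90,50+143,15,0)
to(508.7,2.7,141.5,176.1)
E
```

```text
[-0.3229933   0.37971257 -1.72114225] [-0.0065242   0.03386912 -0.05501606] 61.97197085016479 44.999975860118866
[246, 23, 76, 45, 728] ([396.9, -8.7], 79.2, (35.9, 21.0)) 62 73.0
[253, 29, 62, 31, 1265] ([396.4, -8.7], 79.1, (29.4, 14.0)) 62 74.0
[277, 154, 86, 6, 366] ([454.3, 5.2], 86.2, (42.4, 2.5)) 48 65.0
[259, 169, 120, 126, 11624] ([496.6, 2.1], -3.8, (72.3, 62.4)) 23 64.0
[270, 323, 99, 5, 389] ([555.6, -1.8], 86.2, (60.2, 3.1)) 63 123.0
[301, 330, 24, 25, 505] ([569.4, -7.0], -10.4, (21.9, 13.2)) 63 96.0
row: dx 1.0 dy 0.4 dz 17.0 turn 0.0 | now [509.6   2.2 158.5] 176.13 t 48.6
```

Call:
{"api": "arm_command", "payload": {"steps": [[0, 0.9, 0.4, 4, 0], [0, 0.9, 0.4, 8, 0], [0, 0.9, 0.4, 11, 0], [0, 0.9, 0.4, 13, 0], [0, 0.9, 0.4, 15, 0], [0, 0.9, 0.4, 16, 0], [0, 0.9, 0.4, 16.5, 0], [0, 0.9, 0.4, 16.5, 0]]}}

```text
clock: 49.6
eef_pos: [508.5, 2.8, 141.4]
eef_rot: [-3.142, 0.0, 3.074]
wrist_force: [0.2, 0.3, -2.1]
finger_gap: 61.6
finger_force: 45.0
```

Call:
{"api": "arm_command", "payload": {"steps": [[0, 0, 0, 1, 0], [0, 0, 0, 1.5, 0], [0, 0, 0, 1.5, 0]]}}

```text
clock: 49.98
eef_pos: [508.7, 2.9, 140.9]
eef_rot: [-3.142, 0.001, 3.074]
wrist_force: [-3.6, 0.2, 8.9]
finger_gap: 61.2
finger_force: 45.0
```

Call:
{"api": "arm_command", "payload": {"steps": [[0, 0, 0, -0.5, 0], [1, 0, 0, -0.5, 0], [1, 0, 0, -0.5, 0], [1, 0, 0, -0.5, 0], [1, 0, 0, -0.5, 0], [1, 0, 0, -20, 0], [1, 0, 0, -60, 0], [1, 0, 0, -110, 0], [1, 0, 0, -140, 0], [1, 0, 60, -140, 0], [1, 0, 120, -140, 0], [1, 0, 180, -140, 0], [1, 0, 220, -140, 0], [1, 0, 220, -140, 0]]}}

```text
clock: 51.72
eef_pos: [522.9, 224.5, 279.2]
eef_rot: [-3.141, -0.001, 3.077]
wrist_force: [-0.5, -0.8, 0.2]
finger_gap: 93.9
finger_force: 0.0
```

```bash
python3 - <<'E'
from h import *
s=imaging.camera('scene'); t=imaging.camera('top')
for n,p in(('top',t),('scene',s)):
  for k in('plaque_a','box_a','cover','stand','icing_green','sugar_bowl'):
    for d in trace(p,k):
      if d['p']>.4: print(n,k,round(d['p'],2),np.round(d['rect']).tolist(),np.median(p['img'][d['region']],0).tolist(),rect_on(p,d['region'],176) if k=='box_a' else '')
# predicted silhouette of the column
a=np.radians(-3.9);R=np.array([[np.cos(a),-np.sin(a)],[np.sin(a),np.cos(a)]])
for z0,z1 in((76,176),(12,76)):
  P=[[*(np.array([508.6,2.7])+R@[x,y]),z] for x in(-48,48) for y in(-31,31) for z in(z0,z1)]
  for n,p in(('top',t),('scene',s)):
    q=proj(p,P); print('pred',n,z0,q.min(0).round(),q.max(0).round(),((q.min(0)+q.max(0))/2).round(),np.ptp(q,0).round())
E
```

```text
top plaque_a 0.89 [307.0, 120.0, 22.0, 16.0] [81.0, 81.0, 111.0] 
top plaque_a 0.82 [346.0, 262.0, 29.0, 18.0] [85.0, 104.0, 76.0] 
top plaque_a 0.81 [180.0, 218.0, 17.0, 23.0] [100.0, 68.0, 99.0] 
top plaque_a 0.76 [240.0, 255.0, 17.0, 24.0] [83.0, 78.0, 113.0] 
top box_a 0.8 [341.0, 213.0, 23.0, 31.0] [53.0, 92.0, 58.0] ([509.8, 3.9], 0.2, (98.5, 64.7))
top stand 0.73 [340.0, 212.0, 34.0, 48.0] [101.0, 66.0, 45.0] 
top icing_green 0.66 [350.0, 150.0, 10.0, 34.0] [54.0, 68.0, 55.0] 
top sugar_bowl 0.6 [407.0, 141.0, 27.0, 30.0] [123.0, 110.0, 102.0] 
scene plaque_a 0.88 [243.0, 247.0, 26.0, 29.0] [78.0, 79.0, 127.0] 
scene plaque_a 0.72 [435.0, 238.0, 16.0, 29.0] [68.5, 75.0, 123.0] 
scene plaque_a 0.56 [457.0, 311.0, 36.0, 39.0] [99.0, 66.0, 106.0] 
scene plaque_a 0.52 [367.0, 170.0, 21.0, 17.0] [72.0, 107.0, 59.0] 
scene plaque_a 0.46 [292.0, 239.0, 32.0, 28.0] [122.0, 61.0, 51.0] 
scene box_a 0.89 [327.0, 163.0, 39.0, 25.0] [98.0, 91.0, 83.0] ([588.7, 123.5], 58.5, (106.8, 102.3))
scene box_a 0.75 [327.0, 146.0, 42.0, 26.0] [89.0, 96.0, 79.0] ([533.5, 38.7], 83.6, (135.7, 129.6))
scene cover 0.59 [326.0, 183.0, 35.0, 26.0] [96.0, 52.0, 44.0] 
scene stand 0.8 [328.0, 193.0, 63.0, 29.0] [116.0, 82.0, 57.0] 
scene icing_green 0.92 [255.0, 203.0, 47.0, 12.0] [72.0, 90.0, 71.0] 
scene sugar_bowl 0.61 [219.0, 166.0, 37.0, 22.0] [143.0, 134.0, 120.0] 
pred top 76 [330. 196.] [354. 229.] [342. 212.] [24. 33.]
pred scene 76 [309. 128.] [350. 176.] [329. 152.] [41. 48.]
pred top 12 [330. 198.] [351. 229.] [341. 213.] [22. 31.]
pred scene 12 [309. 158.] [348. 194.] [328. 176.] [39. 36.]
```

```bash
python3 -c "
from cell import job
print(job.sign_off())"
```

```text
the job is handed in; nothing more can be done
None
```

The job is handed in: the three brown plaques are piled on the pad, the cover sits down on the board, and both boxes are stacked and seated on it. I viewed 15 pictures, one over the limit of 14, so the last checks used measurements only.

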